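# Find the rotor nut that fits and clamp the centrifuge cover

## Task

The haematocrit centrifuge's rotor cover must be clamped with its hand nut, but three look-alike nuts are in the tray: find the one whose thread fits the spindle by trying them. Start it on the thread, let go and take a fresh grip, then screw it down tight, until it holds the cover pressed into its seal by itself. Put any nut that does not fit back upright in the tray, do not drop or tip any, and leave the other things on the bench alone.

Things in the scene. Friction and masses are not known exactly. Their poses are not given: they have to be found in the camera images.
- centrifuge: white benchtop haematocrit centrifuge, fixed; origin on the table under the spindle axis, z up, front to -x. Bowl housing 270 x 270 about the origin, rim 150 above the table, bowl 222 across. On its -y side, from y = -135 to -265, a console 200 high with the open hood, 250 wide, standing on it to 470 above the table at y = -210 to -285
- spindle (a point): centre of the spindle at the top face of the free rotor cover, 138 above the table; axes as the centrifuge. The fixed threaded steel spindle, 20, 30 or 39 across (it changes from run to run), sticks up 24 above this point, with a right-hand two-start thread from 0 to 20: clockwise seen from above screws a nut down, 16 per turn
- spindle_top (a point): centre of the spindle's top end, 24 above spindle. Set on it, a nut that is too small rests with its underside 15 to 24 above the cover and turning does not lower it; one too large drops loosely right down to the cover and never bites; one that fits rests 3 to 12 above the cover and is drawn down as it is turned clockwise
- cover (a joint): how far the round aluminium rotor cover (188 across) is pressed down into its rubber seal, m: 0 free, 0.004 at most. It springs up with 2.5 N, plus 5 N per mm. A nut that has come down on the cover must turn on by 1.2 mm of thread play before it holds the cover down by itself
- tray: white plastic nut tray, fixed, 236 x 80, walls 46 high and 4 thick, floor 4 thick, three equal cells in a row along its x (inside 73 x 72, centres at x = -77, 0, +77). Origin at the centre of its underside. Only the crowns of the nuts stand clear above the walls
- nut_a: one of three hand nuts alike outside (aluminium, 66 tall, 0.24 kg); only the hidden thread differs and which one fits changes. Origin at the centre of the open underside, z up. Round skirt 49 across from 0 to 28, knurled knob 54 across from 28 to 46, finger crown 22 across from 46 to 66. Bore 28 deep, thread begins 8 above the underside. A dark line on the knob's top points to its +x
- nut_b: second hand nut, outside the same as nut_a. With a nut's x axis 0.35 rad counter-clockwise of spindle's x axis (or half a turn from that), the two thread starts meet best: a nut that fits then rests with its underside 3 to 4 above the cover and is caught after 0.4 rad clockwise; at other angles it rests higher, needing up to half a turn more
- nut_c: third hand nut, outside the same as nut_a, same origin and axes
- tube_rack: white rack of capped sample tubes, 70 x 160 x 98 high; bystander
- reagent_bottle: amber bottle, 60 across, 140 tall; bystander
- capillary_jar: small white jar, 44 across, 75 tall; bystander
- sealant_plate: flat white plate with clay, 45 x 70 x 18; bystander
- marker: grey marker pen lying down, 130 long; bystander
- beaker: clear plastic beaker, 68 across, 85 tall; bystander
- tube_clamp: steel tube-stripping pliers lying down, 180 long; bystander
Not all that is in view belongs to the job. Leave any yellow look-alike of the tray alone.

How it is judged:
By the outcome, as a careful person would: the job done as asked, in the order asked, and still so for the second after the job is handed in, with the robot touching nothing.
It also fails if it takes over 72 s, if anything falls off the work surface, if the arm or the gripper's body presses on something with over 40 N, if the wrist force passes 120 N, or if a joint passes its speed limit or range.

## Robot

A 6-joint arm with a two-finger parallel gripper is mounted at the origin on the work surface. World frame = base frame: x ahead of the robot, y to its left, z up, the work surface at z = 0. Lengths are in m, angles in rad, forces in N, time in s.
With the tool pointing down it reaches from about 0.3 to 0.875 m from the base axis. Payload 6.4 kg.
Tool frame: the origin (TCP) lies between the finger pads; the fingertips stand 11 mm ahead of it and the grasp point (between the pads) lies 8 mm behind it (ctrl.tcp_to_tips is the distance from the TCP to the fingertips, in m); x points along the fingers, z is the direction in which the jaws open and shut, and the axes are right-handed (so a half turn about x gives the same grasp; the last joint's range is limited). The gripper opens to 85 mm and grips with 20 to 120 N. Pads are 22 mm wide; open, the fingers measure 114 mm over their backs; the gripper's body (76 mm by 85 mm) begins 54 mm behind the grasp point. The pads swing forward as they close: fully open they stand 13 mm farther back than shut.
Start: joints at [-1.48, 0.181, 1.607, -0, 1.354, -0.206], TCP at [0.168, -0.55, 0.242] pointing down, gripper open.
Joint ranges: [-2.99, 2.99], [-0.89, 2.07], [0.3, 2.58], [-1.14, 4.28], [0, 2.63], [-3.12, 3.12]. Speed limits (rad/s): [2.57, 2.57, 3.01, 3.14, 3.14, 3.14].

## Interface

Orientations are given as a unit quaternion [w, x, y, z].
In Python, from bench import ctrl, eyes, hand_in gives the robot as it stands. The module is installed in compiled form; this text tells all that it offers.
- The arm moves only by the tool step_arm, never from a script. Its arguments are lists of equal length, an entry for each row: "xyz": the shift along the world's x, y, z in mm, a list of three; "spin": the turn about the world's z in rad; "fingers": the opening in per cent of the stroke, from 0 (shut) to 100 (fully open). A call has 1 to 10 rows; each row is the pose to reach, as a shift and turn from the pose commanded when the call began; what a row does not reach only later rows make up. A row lasts 1/10 s, in which the tool goes at most 50 mm and 8.59 degrees, less where a joint would pass 70% of its speed; a pose out of reach is approached as far as the arm can. A call with a gripper value outside its range is refused whole. The fingers move at their own pace and stop on an object; the grip force is fixed at half the most. Time passes only in rows, so rows that repeat a pose let the fingers close. It gives the time, the measured TCP pose, the force and the opening at its end, in the units of the state.
- ctrl.get_obs(): the state, without advancing time (a new reading comes with each control period).
- eyes.camera(name): name is "side" or "top" or "wrist"; returns the picture (480x640x3 uint8, red, green, blue); there is no depth.
- eyes.camera_model(name): a dict with "vertical_fov" (degrees; the focal length in pixels is half the picture's height over the tangent of half this angle, whatever the lens; pixels are square), "cx", "cy" (the principal point, pixels), "pose" (4x4, takes a point from camera to world coordinates); the wrist camera has in their place "tool_from_camera" (4x4, takes a point from camera to tool coordinates, whose origin is the TCP and whose axes are the tool frame's). Camera axes: x right, y up, looking along -z (the intrinsics and any distortion apply to the point x, -y, -z); pixel columns grow to the right and rows downward; lengths in m; the calibration is good to about 2 mm. The wrist camera is an equidistant fisheye: a pixel r from the principal point sees the ray r / f radians off the axis. A picture is of the moment at which its call begins: read the wrist's pose just before it. camera_model takes no time and is no camera call.
- hand_in(): hands the job in, once; it reports no verdict.
The state is a dict: "time_s": time; "q": joint angles; "dq": joint speeds; "joint_efforts": joint torques, N m; "eef_pos": TCP position; "eef_rot": TCP orientation; "wrist_force": force on the tool from outside, world axes, zero at the start; "torque": the same for the moment, N m; "opening": opening from 0.0 (shut) to 1.0 (fully open).
Only numpy, scipy, OpenCV 4.12 (cv2) and the standard library are available. Lean on these libraries where they do the work, as an engineer would, in place of code of your own. Each camera call takes 0.05 s, during which the arm holds its last target.

## Working session

There is one attempt and no reset: what is moved stays moved. The work goes in short steps, Python scripts to look and compute and a tool call to move; the robot and the scene stay as the last step left them, time stands still between calls to the robot, and variables do not carry over. Pictures are saved under pics/ and viewed, and the job is handed in when it is done.

Besides the shell and the picture viewer there is one more tool, called after "Request:" as name(argument=value, ...), one argument or row to a line, values as JSON. step_arm: Moves the arm, as the interface text tells. Its arguments: {"type":"object","properties":{"xyz":{"type":"array"},"spin":{"type":"array"},"fingers":{"type":"array"}},"required":["xyz","spin","fingers"]}

```bash
mkdir -p pics; ls; python3 - <<'E'
from bench import ctrl, eyes
import cv2,numpy as np
np.set_printoptions(precision=4,suppress=True)
print(ctrl.get_obs())
for n in ["side","top","wrist"]:
    print(n,eyes.camera_model(n))
    im=eyes.camera(n); cv2.imwrite(f"pics/{n}0.png",im[:,:,::-1])
E
```

```text
pics
{'time_s': 0.0, 'q': array([-1.4803,  0.1815,  1.608 ,  0.    ,  1.3538, -0.2063]), 'dq': array([-0.001 ,  0.    ,  0.0001,  0.0016, -0.0002,  0.0007]), 'joint_efforts': array([ -0.0021, -44.488 , -35.1336,  -0.0004,   0.0091,   0.    ]), 'eef_pos': array([ 0.1681, -0.5493,  0.2414]), 'eef_rot': array([ 0.568 ,  0.421 ,  0.5688, -0.4201]), 'wrist_force': array([ 0.2673, -0.6728, -0.2519]), 'torque': array([0.0078, 0.0122, 0.0004]), 'opening': 1.0013013194750944}
side {'vertical_fov': 42.01268017631828, 'cx': 328.21400408372665, 'cy': 233.2981568025056, 'pose': array([[-0.7996,  0.3835, -0.4622, -0.303 ],
       [-0.6006, -0.5088,  0.6168,  1.2181],
       [ 0.0013,  0.7707,  0.6371,  1.2509],
       [ 0.    ,  0.    ,  0.    ,  1.    ]])}
top {'vertical_fov': 57.97003273122382, 'cx': 320.9077192934544, 'cy': 239.21016472667716, 'pose': array([[-0.0081,  0.9965, -0.0837,  0.429 ],
       [-0.9999, -0.0093, -0.014 ,  0.1489],
       [-0.0148,  0.0835,  0.9964,  1.0477],
       [ 0.    ,  0.    ,  0.    ,  1.    ]])}
wrist {'vertical_fov': 65.70646984690485, 'cx': 318.1387042855236, 'cy': 246.20101732721687, 'tool_from_camera': array([[ 0.0014,  0.2626, -0.9649, -0.1329],
       [-0.0004,  0.9649,  0.2626,  0.0653],
       [ 1.    , -0.    ,  0.0015,  0.0005],
       [ 0.    ,  0.    ,  0.    ,  1.    ]])}
```

View pics/side0.png

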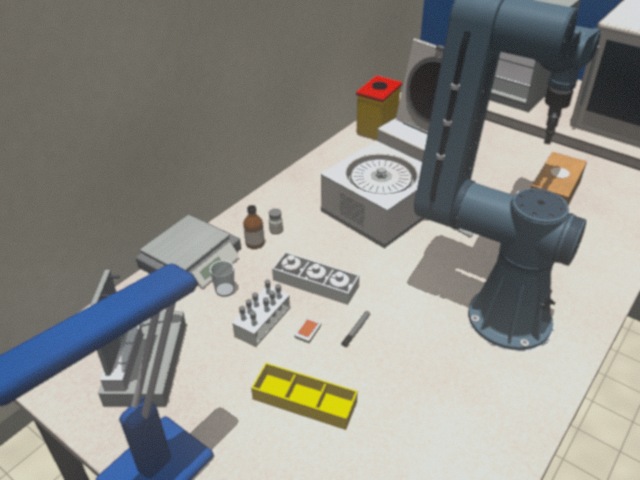

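View pics/top0.png

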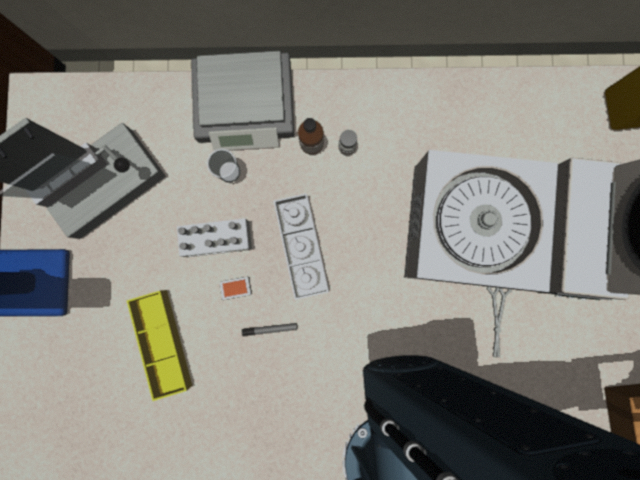

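View pics/wrist0.png

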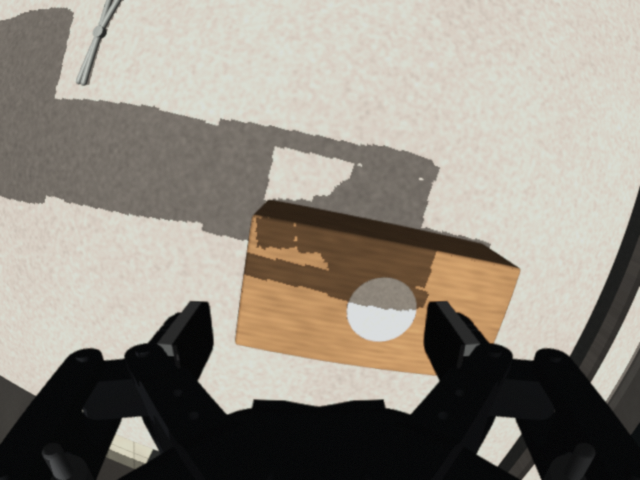

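```bash
cat > h.py <<'E'
import numpy as np,cv2
from bench import ctrl,eyes
np.set_printoptions(precision=4,suppress=True)
def f(m): return 240/np.tan(np.radians(m["vertical_fov"])/2)
def pix2world(name,uv,z):
    m=eyes.camera_model(name); F=f(m); P=np.array(m["pose"])
    d=np.array([(uv[0]-m["cx"])/F,-(uv[1]-m["cy"])/F,-1.]); d=P[:3,:3]@d; o=P[:3,3]
    return o+d*(z-o[2])/d[2]
def proj(name,X):
    m=eyes.camera_model(name); F=f(m); P=np.array(m["pose"])
    c=(np.atleast_2d(X)-P[:3,3])@P[:3,:3]
    return np.c_[m["cx"]+F*c[:,0]/-c[:,2], m["cy"]-F*c[:,1]/-c[:,2]]
from scipy.spatial.transform import Rotation as R
def wpose(o):
    T=np.eye(4);q=np.array(o["eef_rot"]);T[:3,:3]=R.from_quat(q[[1,2,3,0]]).as_matrix();T[:3,3]=o["eef_pos"]
    return T
def wproj(o,X):
    m=eyes.camera_model("wrist");F=f(m);T=wpose(o)@np.array(m["tool_from_camera"])
    c=(np.atleast_2d(X)-T[:3,3])@T[:3,:3]
    x,y,z=c[:,0],-c[:,1],-c[:,2]; r=np.hypot(x,y); th=np.arctan2(r,z)
    return np.c_[m["cx"]+F*th*x/r,m["cy"]+F*th*y/r]
def wpix(o,uv,z):
    m=eyes.camera_model("wrist");F=f(m);T=wpose(o)@np.array(m["tool_from_camera"])
    a=np.array([uv[0]-m["cx"],uv[1]-m["cy"]]);r=np.hypot(*a);th=r/F
    d=np.array([np.sin(th)*a[0]/r,-np.sin(th)*a[1]/r,-np.cos(th)]);d=T[:3,:3]@d
    o_=T[:3,3];return o_+d*(z-o_[2])/d[2]
E
python3 - <<'E'
import cv2
t=cv2.imread('pics/top0.png');s=cv2.imread('pics/side0.png')
cv2.imwrite('pics/t_tray.png',cv2.resize(t[185:305,255:345],None,fx=5,fy=5,interpolation=cv2.INTER_CUBIC))
cv2.imwrite('pics/t_cen.png',cv2.resize(t[140:305,400:580],None,fx=3.6,fy=3.6,interpolation=cv2.INTER_CUBIC))
cv2.imwrite('pics/s_tray.png',cv2.resize(s[245:305,265:365],None,fx=7,fy=7,interpolation=cv2.INTER_CUBIC))
E
```

```text
(no output)
```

View pics/t_tray.png

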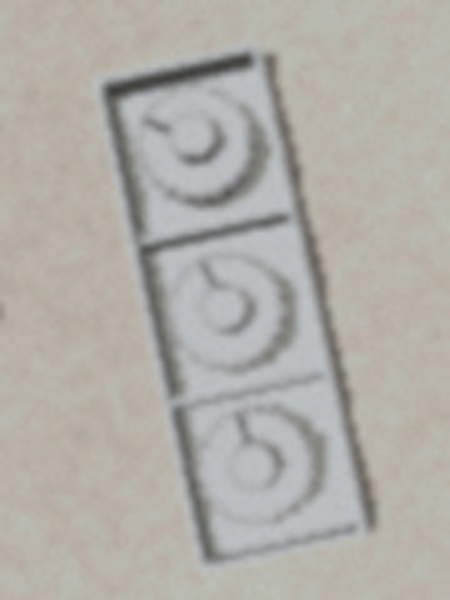

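View pics/t_cen.png

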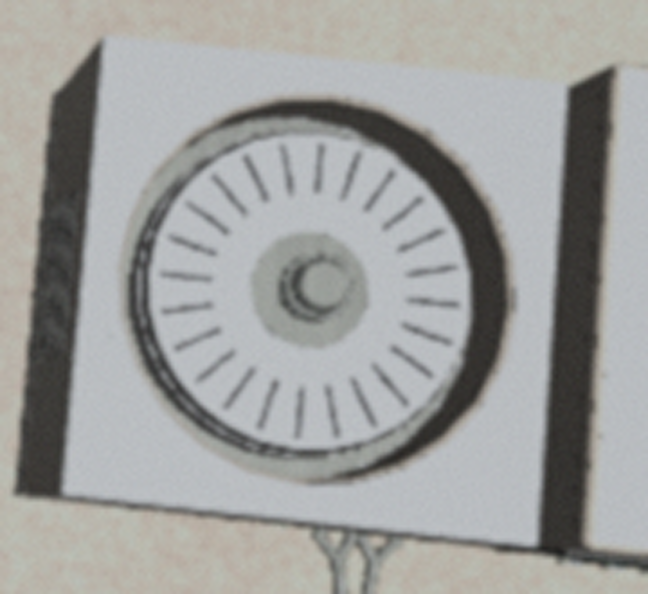

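View pics/s_tray.png

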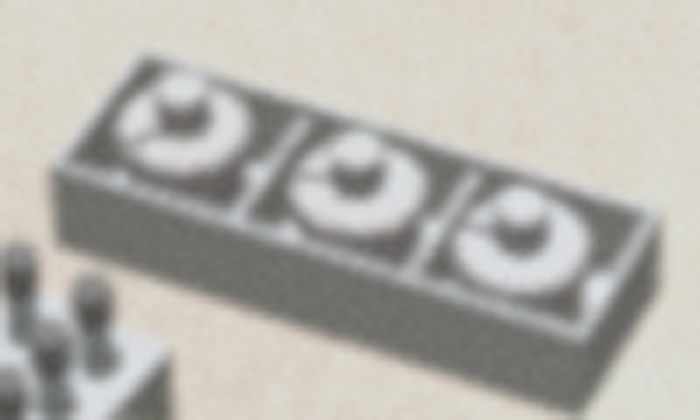

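```bash
python3 - <<'E'
from h import *
T=lambda u,v:(255+(u+.5)/5-.5,185+(v+.5)/5-.5)
C=lambda u,v:(400+(u+.5)/3.6-.5,140+(v+.5)/3.6-.5)
S=lambda u,v:(265+(u+.5)/7-.5,245+(v+.5)/7-.5)
for n,u,l in [(1,(196,135),(145,120)),(2,(224,306),(206,266)),(3,(255,463),(242,414))]:
    c=pix2world("top",T(*u),.070);k=pix2world("top",T(*l),.050);print("crown",n,c,"line",k,np.arctan2(*(k-c)[[1,0]]))
for n,u in [(1,(183,90)),(2,(360,150)),(3,(525,207))]:
    print("side crown",n,pix2world("side",S(*u),.070))
cs=[pix2world("top",T(*u),.046) for u in [(105,83),(252,57),(372,525),(208,560)]]
print("tray corners",np.array(cs),np.mean(cs,0))
print([np.linalg.norm(cs[i]-cs[(i+1)%4]) for i in range(4)])
d=cs[3]-cs[0];print("tray ang (topleft->botleft)",np.arctan2(d[1],d[0]))
cc=[pix2world("side",S(*u),.046) for u in [(150,58),(655,213),(585,335),(60,172)]];print("side tray",np.array(cc),np.mean(cc,0))
s=pix2world("top",C(322,283),.162);print("spindle",s)
h=[pix2world("top",C(*u),.150) for u in [(62,495),(103,38),(568,85),(541,544)]]
print(np.array(h),[np.linalg.norm(h[i]-h[(i+1)%4]) for i in range(4)],np.mean(h,0))
for a,b in [(0,1),(1,2),(3,2),(0,3)]:
    d=h[b]-h[a];print(np.arctan2(d[1],d[0]))
print(proj("side",[s]))
E
```

```text
crown 1 [0.5749 0.224  0.07  ] line [0.5852 0.2492 0.05  ] 1.1848519251128047
crown 2 [0.4966 0.2115 0.07  ] line [0.5166 0.221  0.05  ] 0.44501718509852045
crown 3 [0.4257 0.1978 0.07  ] line [0.4482 0.2047 0.05  ] 0.29710446806336477
side crown 1 [0.5741 0.2247 0.07  ]
side crown 2 [0.4949 0.2099 0.07  ]
side crown 3 [0.4229 0.1971 0.07  ]
tray corners [[0.6035 0.2684 0.046 ]
 [0.615  0.1994 0.046 ]
 [0.3968 0.1454 0.046 ]
 [0.3814 0.2208 0.046 ]] [0.4992 0.2085 0.046 ]
[np.float64(0.06990659626610966), np.float64(0.2248234514384542), np.float64(0.07703755816700883), np.float64(0.2270835644525465)]
tray ang (topleft->botleft) -2.9306686268443007
side tray [[0.6156 0.1974 0.046 ]
 [0.3941 0.1479 0.046 ]
 [0.3765 0.2207 0.046 ]
 [0.5999 0.2728 0.046 ]] [0.4965 0.2097 0.046 ]
spindle [ 0.5433 -0.1835  0.162 ]
[[ 0.4243 -0.0353  0.15  ]
 [ 0.6906 -0.0663  0.15  ]
 [ 0.6594 -0.3349  0.15  ]
 [ 0.3944 -0.3056  0.15  ]] [np.float64(0.26817116849545725), np.float64(0.2704288468560255), np.float64(0.26662085248191447), np.float64(0.27192108900294343)] [ 0.5422 -0.1855  0.15  ]
-0.1158876013613824
-1.6866083579053932
-0.11030780573235621
-1.680892131381439
[[380.6769 169.6696]]
```

```bash
python3 - <<'E'
from h import *
o=ctrl.get_obs();T=wpose(o);print(T, ctrl.tcp_to_tips)
print("yaw of tool y",np.arctan2(T[1,1],T[0,1]),"z",np.arctan2(T[1,2],T[0,2]))
E
```

```text
[[-0.0001  0.9563  0.2924  0.1681]
 [ 0.0014  0.2924 -0.9563 -0.5494]
 [-1.      0.0003 -0.0014  0.2416]
 [ 0.      0.      0.      1.    ]] 0.011
yaw of tool y 0.29676108955570146 z -1.2740348529033338
```

Request:
step_arm(
  xyz=[
    [16, 38, 5],
    [32, 76, 10],
    [48, 114, 15],
    [64, 152, 20],
    [80, 190, 20],
    [96, 228, 20],
    [112, 266, 20],
    [128, 304, 20],
    [144, 342, 20],
    [160, 380, 20],
  ],
  spin=[0, 0, 0, 0, 0, 0, 0, 0, 0, 0],
  fingers=[100, 100, 100, 100, 100, 100, 100, 100, 100, 100],
)

```text
time_s: 1.15
eef_pos: [0.3283, -0.1683, 0.2623]
eef_rot: [0.568, 0.421, 0.568, -0.421]
wrist_force: [0.3, 0.2, -0.2]
opening: 1.0
```

Request:
step_arm(
  xyz=[
    [17, 38, 0],
    [34, 76, 0],
    [51, 114, 0],
    [68, 152, 0],
    [85, 190, 0],
    [102, 228, 0],
    [119, 266, 0],
    [136, 304, 0],
    [153, 342, 0],
    [169, 380, 0],
  ],
  spin=[0, 0, 0, 0, 0, 0, 0, 0, 0, 0],
  fingers=[80, 60, 60, 60, 60, 60, 60, 60, 60, 60],
)

```text
time_s: 2.15
eef_pos: [0.4975, 0.212, 0.262]
eef_rot: [0.568, 0.42, 0.569, -0.421]
wrist_force: [0.7, -1.4, 0.5]
opening: 0.601
```

Tracking is good.

```bash
python3 - <<'E'
from h import *
o=ctrl.get_obs()
im=eyes.camera("wrist")[:,:,::-1].copy(); cv2.imwrite("pics/w1.png",im)
cv2.imwrite("pics/w1m.png",im)
for n,c in [(1,(.575,.224)),(2,(.4966,.2112)),(3,(.425,.1977))]:
    print(n,wproj(o,[[*c,.07],[*c,.05]]))
print(o["eef_pos"])
E
```

```text
1 [[331.0861 133.2784]
 [330.3623 134.0905]]
2 [[318.6655 222.2369]
 [318.6635 218.0008]]
3 [[310.1626 297.3706]
 [310.5915 289.5183]]
[0.4975 0.212  0.262 ]
```

View pics/w1.png

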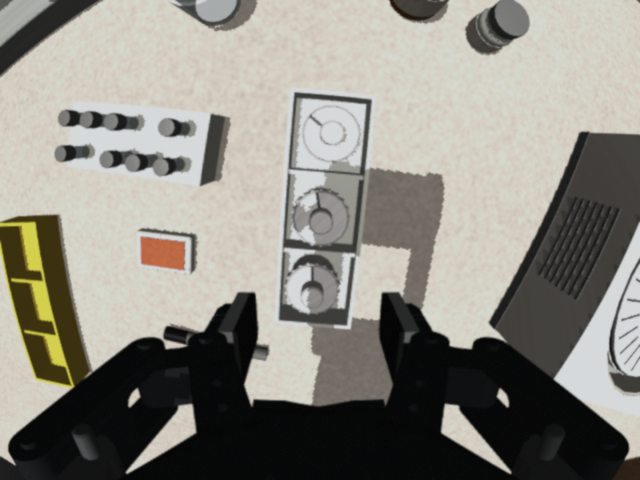

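```bash
python3 - <<'E'
import cv2
t=cv2.imread('pics/w1.png')
cv2.imwrite('pics/w1z.png',cv2.resize(t[85:335,270:380],None,fx=2.4*1,fy=2.4,interpolation=cv2.INTER_CUBIC))
cv2.imwrite('pics/w1z3.png',cv2.resize(t[250:325,275:355],None,fx=8,fy=8,interpolation=cv2.INTER_CUBIC))
E
```

```text
(no output)
```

View pics/w1z3.png

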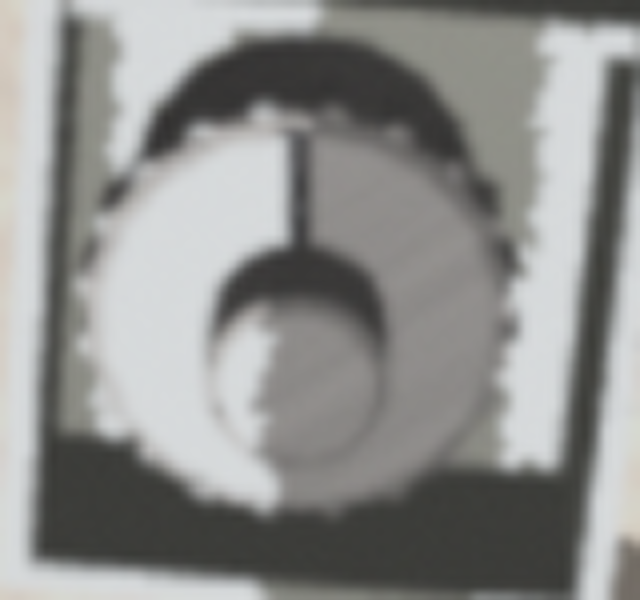

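View pics/w1z.png

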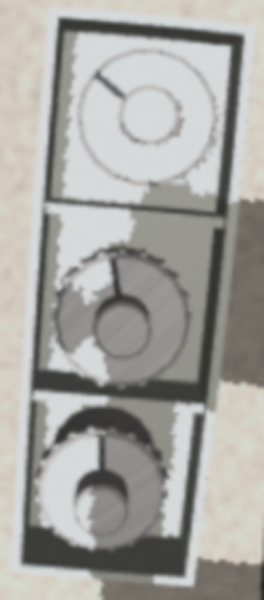

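```bash
python3 - <<'E'
from h import *
o=ctrl.get_obs()
A=lambda u,v:(275+(u+.5)/8-.5,250+(v+.5)/8-.5)
B=lambda u,v:(270+(u+.5)/2.4-.5,85+(v+.5)/2.4-.5)
for n,M,c,k,l1,l2 in [(3,A,(297,380),(297,313),(297,132),(301,245)),(2,B,(124,328),(122,318),(113,253),(119,297)),(1,B,(150,114),(148,116),(97,75),(125,98))]:
    a=wpix(o,M(*l1),.05);b=wpix(o,M(*l2),.05);C=wpix(o,M(*c),.07);K=wpix(o,M(*k),.05)
    print(n,"crown",C,"knob",K,"line",np.arctan2(*(a-b)[[1,0]]),"vs crown",np.arctan2(*(a-C)[[1,0]]))
E
```

```text
3 crown [0.4275 0.2015 0.07  ] knob [0.4279 0.2021 0.05  ] line 0.32678425702862646 vs crown 0.3101663321613192
2 crown [0.4997 0.2143 0.07  ] knob [0.4995 0.215  0.05  ] line 0.4323936813137952 vs crown 0.46135848437367444
1 crown [0.5777 0.2287 0.07  ] knob [0.5778 0.2288 0.05  ] line 1.169898489654092 vs crown 1.1834712091477937
```

Request:
step_arm(
  xyz=[
    [-24, -4, -30],
    [-48, -8, -70],
    [-71, -12, -110],
    [-71, -12, -150],
    [-71, -12, -180],
    [-71, -12, -192],
    [-71, -12, -197],
  ],
  spin=[0, 0, 0, 0, 0, 0, 0],
  fingers=[60, 60, 60, 60, 60, 60, 60],
)

```text
time_s: 2.9
eef_pos: [0.4255, 0.1979, 0.0642]
eef_rot: [0.568, 0.42, 0.569, -0.421]
wrist_force: [0.3, 0.4, -0.0]
opening: 0.6
```

```bash
python3 - <<'E'
from h import *
o=ctrl.get_obs();print(o["eef_pos"],o["wrist_force"])
im=eyes.camera("wrist")[:,:,::-1].copy(); cv2.imwrite("pics/w2.png",im)
E
```

```text
[0.4255 0.1979 0.0642] [ 0.3465  0.3957 -0.0191]
```

View pics/w2.png

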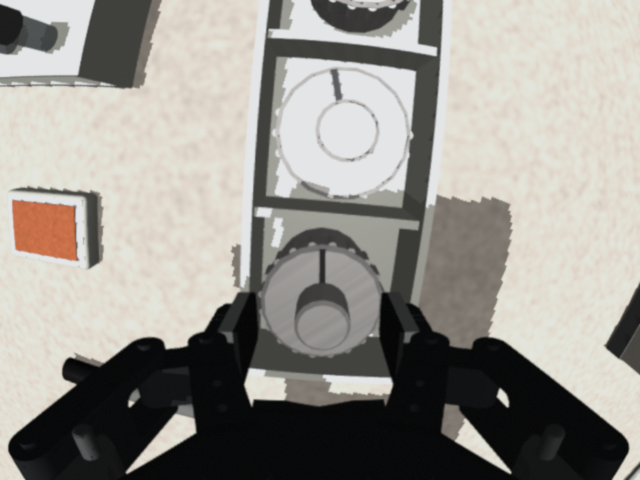

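```bash
python3 - <<'E'
from h import *
o=ctrl.get_obs();p=o["eef_pos"]
print(wproj(o,[[p[0],p[1],.07]]),wpix(o,(323,324),.07)-p,wpix(o,(323,302),.05)-p)
y=wpose(o)[:3,1];z=wpose(o)[:3,2]
d=wpix(o,(323,324),.07)-p;print(d@y,d@z)
# finger pad corner projections
for s in(-1,1):
  for yy in(-.011,.011):
    P=p+y*yy+z*s*.0255;P=np.array([P,P]);P[0,2]-=.011;P[1,2]+=.008;print(s,yy,wproj(o,P).ravel())
E
```

```text
[[317.4609 323.2384]] [ 0.0003 -0.0021  0.0054] [ 0.0008 -0.0022 -0.0146]
-0.0003380089551720974 0.0021212843302741333
-1 -0.011 [259.4487 327.8298 252.5524 350.0781]
-1 0.011 [256.4443 281.0983 248.4335 299.1427]
1 -0.011 [375.8211 327.8922 382.4607 350.1738]
1 0.011 [378.7405 281.1291 386.4653 299.1989]
```

Request:
step_arm(
  xyz=[
    [0, -1, 0],
    [0, -1, 0],
    [0, -1, 0],
    [0, -1, 0],
    [0, -1, 0],
    [0, -1, 0],
  ],
  spin=[0, 0, 0, 0, 0, 0],
  fingers=[40, 20, 0, 0, 0, 0],
)

```text
time_s: 3.55
eef_pos: [0.4276, 0.1972, 0.067]
eef_rot: [0.569, 0.421, 0.568, -0.42]
wrist_force: [-1.7, -0.6, 7.0]
opening: 0.225
```

Request:
step_arm(
  xyz=[
    [0, -1, 3],
    [0, -1, 10],
    [0, -1, 30],
    [0, -1, 60],
    [0, -1, 100],
    [0, -1, 140],
    [0, -1, 140],
  ],
  spin=[0, 0, 0, 0, 0, 0, 0],
  fingers=[0, 0, 0, 0, 0, 0, 0],
)

```text
time_s: 4.25
eef_pos: [0.4297, 0.1969, 0.2117]
eef_rot: [0.571, 0.423, 0.566, -0.418]
wrist_force: [1.2, -0.0, -2.8]
opening: 0.219
```

```bash
python3 - <<'E'
from h import *
o=ctrl.get_obs();print(o["eef_pos"],o["wrist_force"],o["q"])
im=eyes.camera("wrist")[:,:,::-1].copy(); cv2.imwrite("pics/w3.png",im)
E
```

```text
[0.4297 0.1969 0.2117] [ 1.2165 -0.0494 -2.7904] [ 0.1778 -0.0295  1.8963  0.0001  1.2634  1.4515]
```

View pics/w3.png

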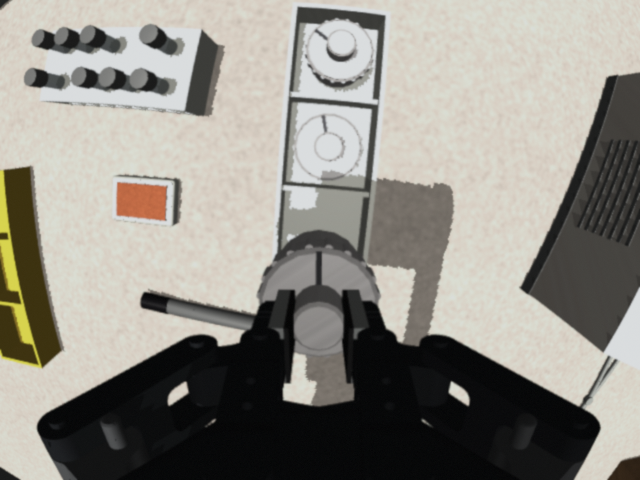

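```bash
python3 - <<'E'
from h import *
o=ctrl.get_obs();print(o["time_s"],o["eef_pos"],o["eef_rot"],o["wrist_force"],o["q"],o["dq"]);T=wpose(o);print(T)
p=o["eef_pos"]
kz=p[2]-.0175
print(wpix(o,(319,328),kz+.02)-p)
E
```

```text
4.3 [0.4281 0.1966 0.2086] [ 0.5701  0.4223  0.5668 -0.4188] [-0.4495  0.1095 -3.8242] [ 0.1776 -0.0267  1.9001  0.0001  1.2613  1.4515] [-0.0013  0.0512  0.069  -0.0006 -0.0199  0.0006]
[[ 0.0067  0.9562  0.2926  0.4281]
 [ 0.0013  0.2926 -0.9562  0.1966]
 [-1.      0.0068  0.0007  0.2086]
 [ 0.      0.      0.      1.    ]]
[-0.0033 -0.0016  0.0025]
```

Request:
step_arm(
  xyz=[
    [5, -18, 20],
    [18, -60, 38],
    [31, -102, 38],
    [45, -147, 38],
    [59, -192, 38],
    [73, -237, 38],
    [86, -282, 38],
    [99, -324, 38],
    [110, -360, 38],
    [116, -381, 38],
  ],
  spin=[0, 0, -0.02, -0.04, -0.06, -0.08, -0.08, -0.08, -0.08, -0.08],
  fingers=[0, 0, 0, 0, 0, 0, 0, 0, 0, 0],
)

```text
time_s: 5.3
eef_pos: [0.5415, -0.1874, 0.2409]
eef_rot: [0.55, 0.443, 0.552, -0.444]
wrist_force: [0.7, 0.7, -2.3]
opening: 0.225
```

Request:
step_arm(
  xyz=[
    [0, 0, 0],
    [0, 0, 0],
  ],
  spin=[0, 0],
  fingers=[0, 0],
)

```text
time_s: 5.5
eef_pos: [0.5411, -0.1845, 0.2412]
eef_rot: [0.549, 0.443, 0.552, -0.443]
wrist_force: [-0.7, 0.9, -2.8]
opening: 0.223
```

```bash
python3 - <<'E'
from h import *
o=ctrl.get_obs();print(o["eef_pos"],o["wrist_force"],o["dq"]);T=wpose(o);print(T)
im=eyes.camera("wrist")[:,:,::-1].copy(); cv2.imwrite("pics/w4.png",im)
t=eyes.camera("top")[:,:,::-1].copy(); cv2.imwrite("pics/t4.png",t)
s=eyes.camera("side")[:,:,::-1].copy(); cv2.imwrite("pics/s4.png",s)
E
```

```text
[ 0.5411 -0.1845  0.2412] [-0.6572  0.9207 -2.7911] [ 0.0243 -0.0221  0.0109  0.0027  0.0022  0.0022]
[[-0.0033  0.9768  0.214   0.5411]
 [ 0.0024  0.214  -0.9768 -0.1845]
 [-1.     -0.0027 -0.003   0.2412]
 [ 0.      0.      0.      1.    ]]
```

View pics/w4.png

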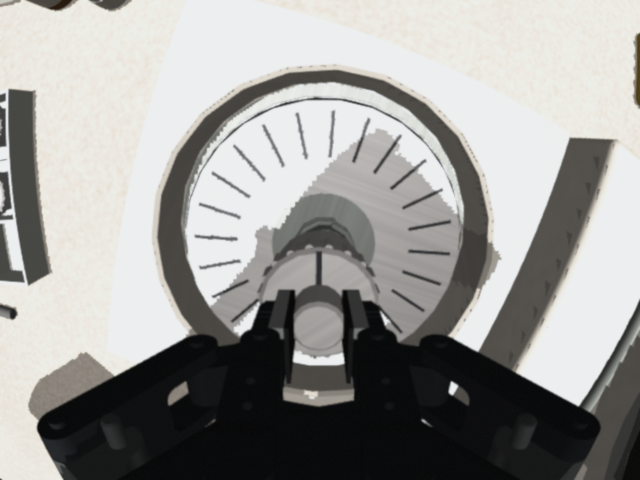

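View pics/s4.png

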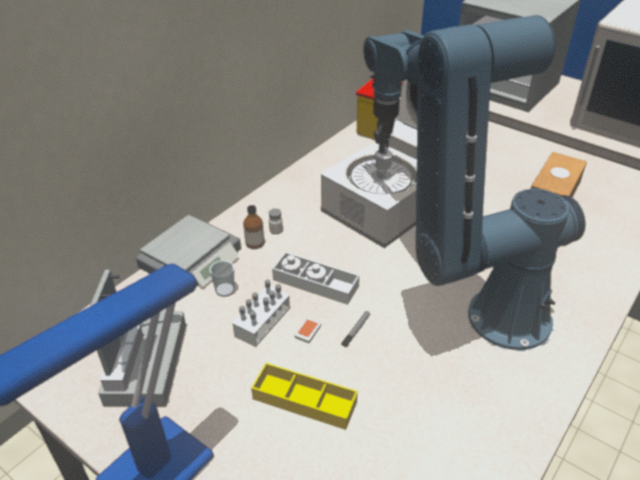

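View pics/t4.png

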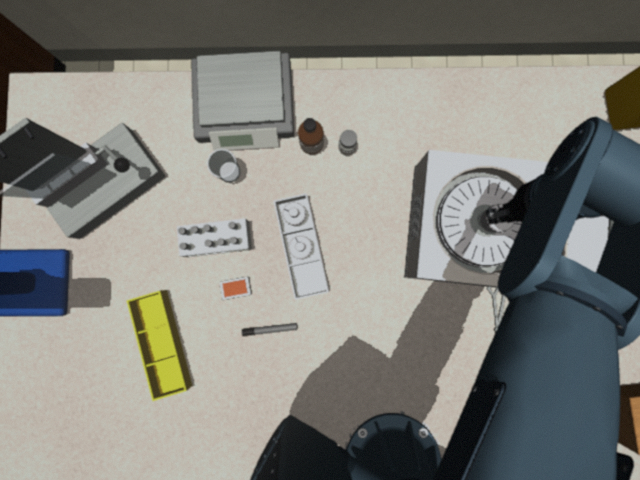

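```bash
python3 - <<'E'
import cv2
t=cv2.imread('pics/w4.png')
cv2.imwrite('pics/w4a.png',cv2.resize(t[60:360,145:505],None,fx=2.2,fy=2,interpolation=cv2.INTER_CUBIC))
cv2.imwrite('pics/w4b.png',cv2.resize(t[190:370,240:400],None,fx=4,fy=3.3,interpolation=cv2.INTER_CUBIC))
E
```

```text
(no output)
```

View pics/w4a.png

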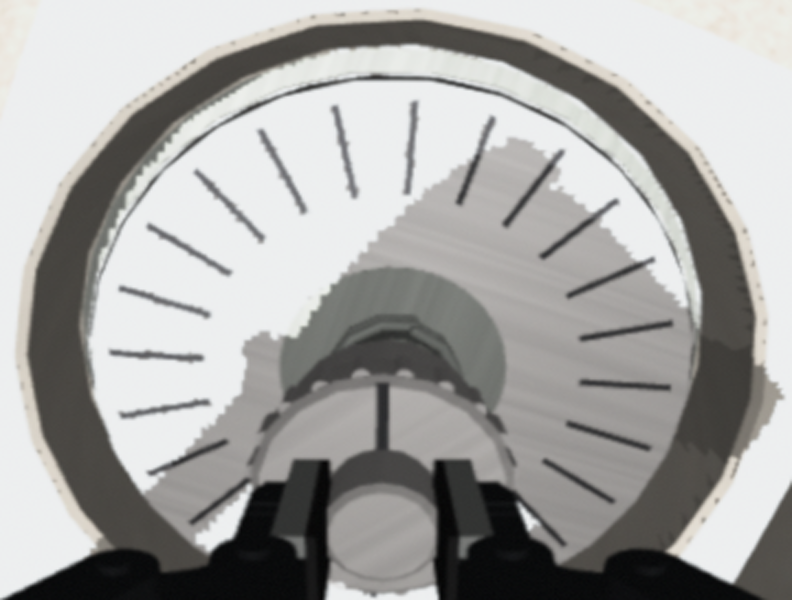

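View pics/w4b.png

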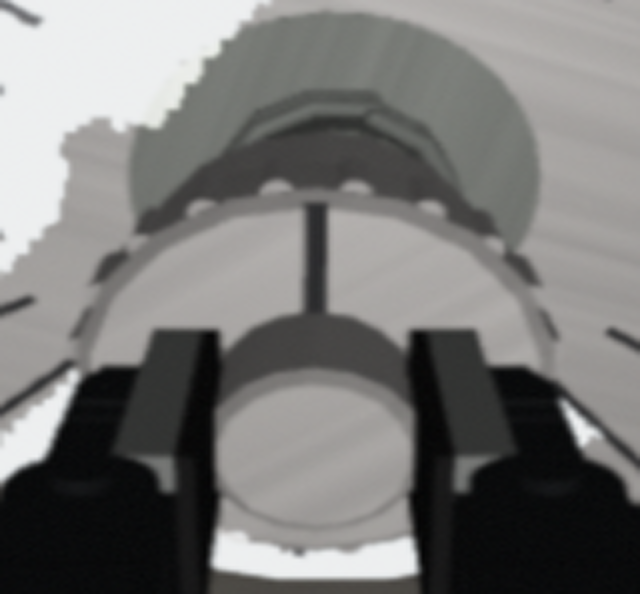

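```bash
cat > fit4.py <<'E'
from h import *
from scipy.optimize import least_squares
o={"eef_pos":np.array([.5411,-.1845,.2412])}
o=ctrl.get_obs();print(o["eef_pos"],o["dq"])
A=lambda u,v:(145+(u+.5)/2.2-.5,60+(v+.5)/2-.5)
B=lambda u,v:(240+(u+.5)/4-.5,190+(v+.5)/3.3-.5)
pts=[(110,353),(120,290),(150,227),(196,171),(262,131),(335,106),(415,101),(492,118),(562,151),(617,201),(654,260),(671,323),(669,387),(649,448),(613,501),(150,473),(121,414),(190,523),(564,545)]
def fit(pts,z):
    W=np.array([wpix(o,A(*p),z) for p in pts])[:,:2]
    r=least_squares(lambda q:np.hypot(*(W-q[:2]).T)-q[2],[.54,-.18,.08]);return r.x,r.fun
c,res=fit(pts,.138);print("slit outer",c,res.std())
inn=[(203,357),(209,316),(231,273),(263,241),(304,212),(354,196),(407,193),(459,203),(505,225),(542,256),(567,296),(580,338),(580,383),(567,424),(544,461),(210,402),(228,442)]
c2,res=fit(inn,.138);print("slit inner",c2,res.std())
crown=[(215,449),(413,449),(314,370),(314,528),(240,395),(388,395),(245,507),(383,507)]
W=np.array([B(*p) for p in crown])
def g(q):
    zc=q[2]
    P=np.array([wpix(o,w,zc) for w in W])[:,:2]
    return np.hypot(*(P-q[:2]).T)-.011
r=least_squares(g,[.54,-.18,.24]);print("crown",r.x,r.x-o["eef_pos"],r.fun)
for z in (.243,.2445,.246):
    P=np.array([wpix(o,w,z) for w in W])[:,:2];rr=least_squares(lambda q:np.hypot(*(P-q[:2]).T)-q[2],[.54,-.18,.011]).x
    print(z,rr)
a=wpix(o,B(315,205),.224);b=wpix(o,B(316,310),.224);print("line yaw",np.arctan2(*(a-b)[[1,0]]))
E
python3 fit4.py
```

```text
[ 0.5416 -0.1836  0.2425] [ 0.0049 -0.0078 -0.0071 -0.0001 -0.0016 -0.0016]
slit outer [ 0.5438 -0.1867  0.0875] 0.00026344255985427277
slit inner [ 0.5441 -0.1867  0.0579] 0.00021902163694970597
crown [ 0.5343 -0.1855  0.2361] [-0.0073 -0.002  -0.0063] [-0.0006 -0.0006  0.0005  0.0004  0.      0.0001  0.0001  0.0001]
0.243 [ 0.5378 -0.1848  0.0104]
0.2445 [ 0.5386 -0.1846  0.0103]
0.246 [ 0.5394 -0.1844  0.0102]
line yaw 0.22526696606318763
```

```bash
python3 - <<'E'
from h import *
o=ctrl.get_obs()
B=lambda u,v:(240+(u+.5)/4-.5,190+(v+.5)/3.3-.5)
o["eef_pos"]=np.array([.5411,-.1845,.2412]); o["eef_rot"]=np.r_[.549,.443,.552,-.443]
p=o["eef_pos"];y=np.array([.9768,.214,0]);z=np.array([.214,-.9768,0])
for zk in (.218,.221,.2242,.227):
    k=wpix(o,B(317,190),zk)-p; k2=wpix(o,B(317,200),zk)-p
    l=wpix(o,B(84,340),zk)-p; r=wpix(o,B(551,340),zk)-p
    zc=zk+.02;ct=wpix(o,B(314,370),zc)-p;cb=wpix(o,B(314,528),zc)-p;cl=wpix(o,B(215,449),zc)-p;cr=wpix(o,B(413,449),zc)-p
    print(zk,"knob far y",k@y-.027,k2@y-.027,"lr z",l@z,r@z,(l+r)@z/2,l@y,"crown far/near y",ct@y-.011,cb@y+.011,"z",cl@z,cr@z)
T=wpose(o);print(T[:3,0])
E
```

```text
0.218 knob far y -0.004705036896085004 -0.00607806791921826 lr z -0.02606144656953423 0.02730380642789782 0.0006211799291817961 0.0006875985898753317 crown far/near y -0.005723324463060248 -0.006097338023047624 z -0.009830893200338434 0.010486371602916125
0.221 knob far y -0.0038707571679971083 -0.005217375607061602 lr z -0.025540263637063566 0.026798418068539158 0.0006290772157377953 0.001937532678362844 crown far/near y -0.004390776967349447 -0.004271071548762509 z -0.00959119215370761 0.01027773917557309
0.2242 knob far y -0.0029808587913698753 -0.004299303807427875 lr z -0.024984335175761537 0.026259337151889897 0.0006375009880641795 0.0032707957060827916 crown far/near y -0.0029693929719245855 -0.0023230539761915515 z -0.00933551103730137 0.010055197919740506
0.227 knob far y -0.0022021977118211016 -0.00349599098274838 lr z -0.024497897772122263 0.02578764134982175 0.0006448717888497445 0.00443740085533776 crown far/near y -0.0017256819759278452 -0.0006185386001921686 z -0.009111790060445933 0.009860474320886992
[-0.0033  0.0027 -1.    ]
```

Request:
step_arm(
  xyz=[
    [4, -2, -6],
    [5, -2, -12],
    [5, -2, -17],
    [5, -2, -20],
    [5, -2, -22],
    [5, -2, -24],
    [5, -2, -24],
  ],
  spin=[0, 0, 0, 0, 0, 0, 0],
  fingers=[0, 0, 0, 0, 0, 0, 0],
)

```text
time_s: 6.35
eef_pos: [0.549, -0.1868, 0.2247]
eef_rot: [0.553, 0.443, 0.549, -0.442]
wrist_force: [-6.0, 5.6, 25.2]
opening: 0.226
```

Request:
step_arm(
  xyz=[
    [0, 0, 4],
    [0, 0, 5],
    [0, 0, 5],
  ],
  spin=[0, 0, 0],
  fingers=[0, 0, 0],
)

```text
time_s: 6.65
eef_pos: [0.5477, -0.1869, 0.2249]
eef_rot: [0.552, 0.443, 0.551, -0.443]
wrist_force: [0.1, 0.2, 5.9]
opening: 0.227
```

```bash
python3 - <<'E'
from h import *
o=ctrl.get_obs();print(o["eef_pos"],o["wrist_force"],o["torque"]);T=wpose(o);print(T)
im=eyes.camera("wrist")[:,:,::-1].copy(); cv2.imwrite("pics/w5.png",cv2.resize(im[170:370,220:420],None,fx=3,fy=3,interpolation=cv2.INTER_CUBIC))
s=eyes.camera("side")[:,:,::-1].copy(); cv2.imwrite("pics/s5.png",cv2.resize(s[100:220,310:450],None,fx=5,fy=5,interpolation=cv2.INTER_CUBIC))
E
```

```text
[ 0.5477 -0.1869  0.2249] [0.133  0.2123 5.8556] [0.2562 0.0616 0.047 ]
[[ 0.0014  0.9766  0.2152  0.5477]
 [-0.0005  0.2152 -0.9766 -0.1869]
 [-1.      0.0013  0.0008  0.2249]
 [ 0.      0.      0.      1.    ]]
```

View pics/w5.png

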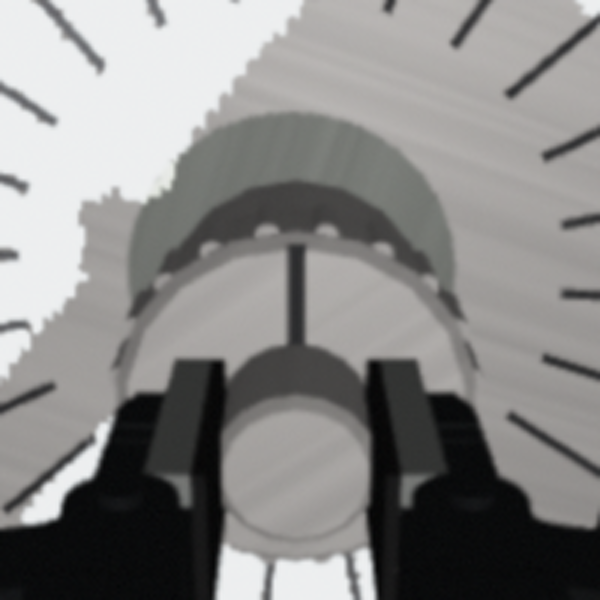

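View pics/s5.png

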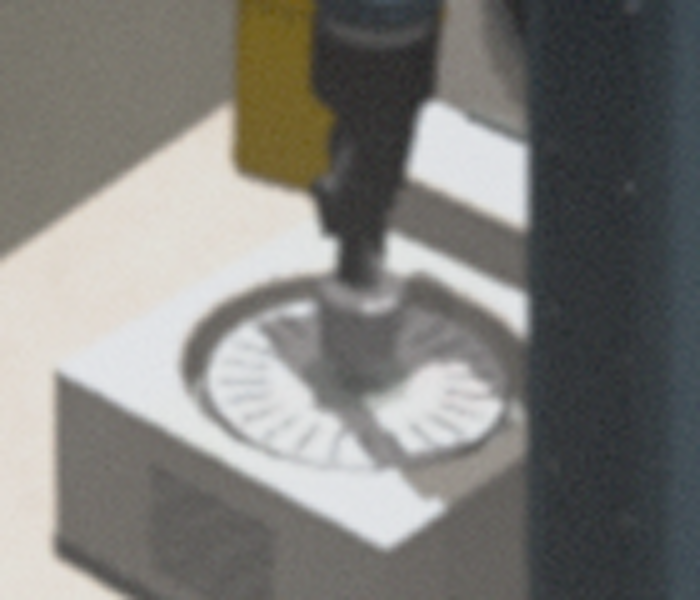

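Request:
step_arm(
  xyz=[
    [-2, 0, -1],
    [-2, 2, -1],
    [0, 2, -1],
    [2, 2, -1],
    [2, 0, -1],
    [2, -2, -1],
    [0, -2, -1],
    [-2, -2, -1],
    [-3, 0, -1],
    [-1, 0, -1],
  ],
  spin=[0, 0, 0, 0, 0, 0, 0, 0, 0, 0],
  fingers=[0, 0, 0, 0, 0, 0, 0, 0, 0, 0],
)

```text
time_s: 7.75
eef_pos: [0.5476, -0.1871, 0.225]
eef_rot: [0.553, 0.443, 0.55, -0.442]
wrist_force: [1.6, 1.7, 7.4]
opening: 0.226
```

```bash
python3 - <<'E'
from h import *
o=ctrl.get_obs();print(o["eef_pos"],o["wrist_force"],o["torque"])
E
```

```text
[ 0.5476 -0.1871  0.225 ] [1.6049 1.6581 7.4298] [ 0.3027 -0.036   0.0204]
```

Request:
step_arm(
  xyz=[
    [-2, 0, 0],
    [-4, 0, 0],
    [-4, 0, 0],
  ],
  spin=[0, 0, 0],
  fingers=[0, 0, 0],
)

```text
time_s: 8.05
eef_pos: [0.5446, -0.1876, 0.2254]
eef_rot: [0.553, 0.444, 0.549, -0.442]
wrist_force: [4.4, 1.2, 7.7]
opening: 0.227
```

Request:
step_arm(
  xyz=[
    [4, 3, 0],
    [4, 4, 0],
    [4, 4, 0],
  ],
  spin=[0, 0, 0],
  fingers=[0, 0, 0],
)

```text
time_s: 8.35
eef_pos: [0.5475, -0.1848, 0.225]
eef_rot: [0.553, 0.443, 0.549, -0.443]
wrist_force: [0.2, -3.4, 7.9]
opening: 0.228
```

```bash
cat > meas.py <<'E'
from h import *
import sys
from scipy.optimize import least_squares
tag=sys.argv[1]
o=ctrl.get_obs();im=eyes.camera("wrist")[:,:,::-1].copy();cv2.imwrite(f"pics/{tag}.png",im)
import pickle;pickle.dump(o,open(f"pics/{tag}.pkl","wb"))
print(o["eef_pos"],o["wrist_force"],o["torque"])
cv2.imwrite(f"pics/{tag}a.png",cv2.resize(im[60:360,145:505],None,fx=2.2,fy=2,interpolation=cv2.INTER_CUBIC))
cv2.imwrite(f"pics/{tag}b.png",cv2.resize(im[200:365,250:390],None,fx=5,fy=3.6,interpolation=cv2.INTER_CUBIC))
E
python3 meas.py w6
```

```text
[ 0.5475 -0.1848  0.225 ] [ 0.2427 -3.4104  7.8634] [-0.7877 -0.0655  0.0309]
```

View pics/w6a.png

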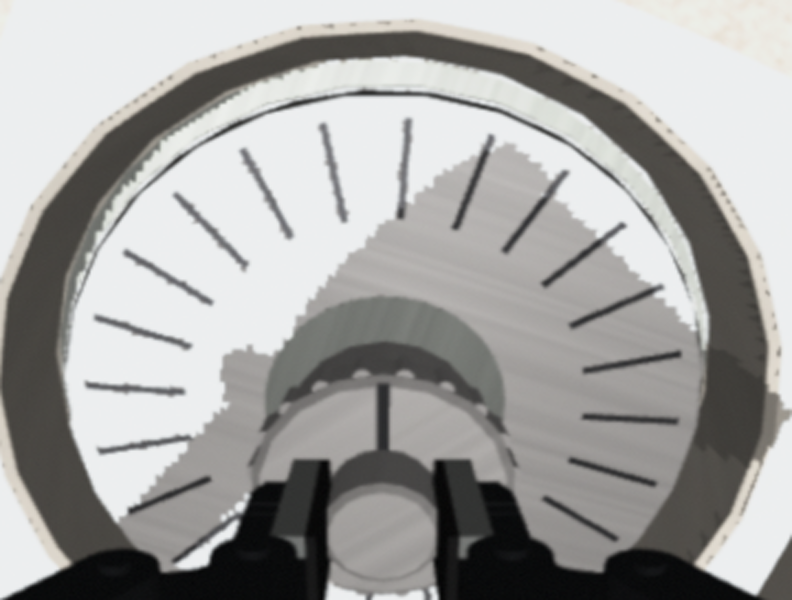

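View pics/w6b.png

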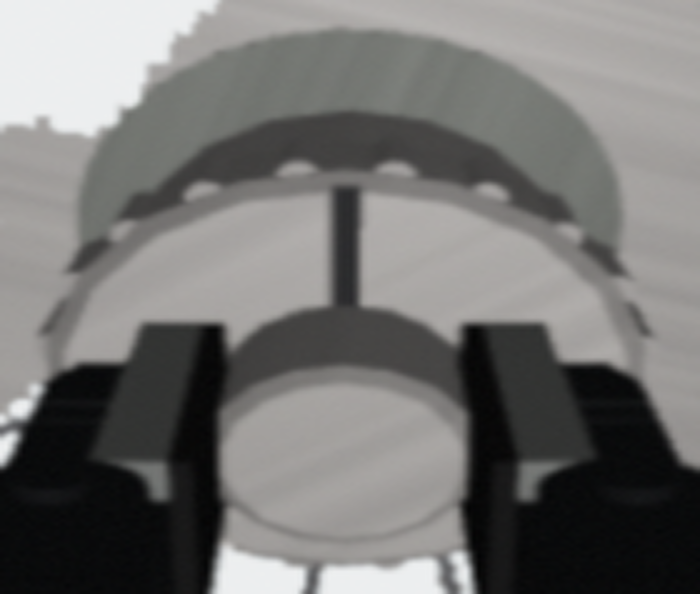

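```bash
python3 - <<'E'
from h import *
import pickle
from scipy.optimize import least_squares
o=pickle.load(open("pics/w6.pkl","rb"));T=wpose(o);p=o["eef_pos"]
A=lambda u,v:(145+(u+.5)/2.2-.5,60+(v+.5)/2-.5)
B=lambda u,v:(250+(u+.5)/5-.5,200+(v+.5)/3.6-.5)
def fit(P,z,r=None):
    W=np.array([wpix(o,q,z) for q in P])[:,:2]
    if r: s=least_squares(lambda q:np.hypot(*(W-q[:2]).T)-r,[.54,-.18])
    else: s=least_squares(lambda q:np.hypot(*(W-q[:2]).T)-q[2],[.54,-.18,.05])
    return s.x,s.fun.std()
out=[(86,385),(96,318),(125,252),(176,194),(243,150),(323,125),(408,119),(491,137),(566,171),(623,225),(662,288),(681,353),(677,421),(656,485),(616,540),(99,451),(129,511)]
inn=[(185,391),(190,346),(212,302),(246,267),(290,237),(343,221),(401,217),(456,229),(504,251),(544,284),(571,325),(583,371),(583,416),(569,460),(544,498),(191,437),(210,479)]
for n,P in(("out",out),("in",inn)): print(n,fit([A(*q) for q in P],.138))
hub=[(80,200),(622,200),(110,145),(200,75),(340,29),(480,62),(580,130)]
print("hub",fit([B(*q) for q in hub],.138))
crown=[(218,453),(468,453),(343,367),(343,540),(250,398),(436,398)]
knob=[(46,340),(100,250),(180,200),(250,180),(345,172),(440,180),(520,205),(600,262),(643,340)]
for dz in(-.003,0,.003):
    print(dz,"crown",fit([B(*q) for q in crown],.228+dz),"knob",fit([B(*q) for q in knob],.208+dz))
E
```

```text
out (array([ 0.543 , -0.1875,  0.0873]), np.float64(0.0002358957802829296))
in (array([ 0.5435, -0.1873,  0.0576]), np.float64(0.00019154649558023956))
hub (array([ 0.5424, -0.1877,  0.0337]), np.float64(0.0007166642730408681))
-0.003 crown (array([ 0.5435, -0.1861,  0.0104]), np.float64(0.00037924818861901456)) knob (array([ 0.5438, -0.1862,  0.0274]), np.float64(0.00012987925620100457))
0 crown (array([ 0.545 , -0.1857,  0.0102]), np.float64(0.0003706971397355404)) knob (array([ 0.5451, -0.1859,  0.0268]), np.float64(0.00012733348960241702))
0.003 crown (array([ 0.5465, -0.1854,  0.01  ]), np.float64(0.00036214609085239715)) knob (array([ 0.5464, -0.1856,  0.0263]), np.float64(0.00012478772300385916))
```

Request:
step_arm(
  xyz=[
    [0, -2, 4],
    [0, -3, 5],
    [0, -3, 5],
    [0, -3, 5],
  ],
  spin=[0, 0, 0, 0],
  fingers=[0, 0, 0, 0],
)

```text
time_s: 8.8
eef_pos: [0.5457, -0.1855, 0.2274]
eef_rot: [0.551, 0.443, 0.552, -0.443]
wrist_force: [-0.0, 0.0, -2.4]
opening: 0.224
```

Request:
step_arm(
  xyz=[
    [0.5, -0.7, 0],
    [0.5, -0.7, -3],
    [0.5, -0.7, -5],
    [1.2, -0.7, -5],
    [0.5, 0.3, -5],
    [-0.5, -0.7, -5],
    [0.5, -1.7, -5],
    [0.5, -0.7, -5],
  ],
  spin=[0, 0, 0, 0, 0, 0, 0, 0],
  fingers=[0, 0, 0, 0, 0, 0, 0, 0],
)

```text
time_s: 9.6
eef_pos: [0.5473, -0.1868, 0.225]
eef_rot: [0.552, 0.443, 0.55, -0.443]
wrist_force: [-1.6, -0.3, 6.1]
opening: 0.227
```

Request:
step_arm(
  xyz=[
    [-1, 0.5, 2],
    [-1.5, 0.5, 2],
    [-1.5, 0.5, 1],
    [-1.5, 1.0, 0],
    [-2.0, 0.5, 0],
    [-1.5, 0, 0],
    [-1, 0.5, 0],
    [-1.5, 0.5, -1],
  ],
  spin=[0, 0, 0, 0, 0, 0, 0, 0],
  fingers=[0, 0, 0, 0, 0, 0, 0, 0],
)

```text
time_s: 10.4
eef_pos: [0.5458, -0.1861, 0.2249]
eef_rot: [0.552, 0.443, 0.551, -0.443]
wrist_force: [-5.7, 3.8, 18.2]
opening: 0.227
```

Request:
step_arm(
  xyz=[
    [0, 0, 10],
    [0, 0, 25],
    [-10, 32, 30],
    [-25, 80, 30],
    [-40, 128, 30],
    [-55, 178, 30],
    [-70, 228, 30],
    [-85, 276, 30],
    [-100, 324, 30],
    [-112, 362, 30],
  ],
  spin=[0, 0, 0, 0, 0, 0, 0, 0, 0, 0],
  fingers=[0, 0, 0, 0, 0, 0, 0, 0, 0, 0],
)

```text
time_s: 11.4
eef_pos: [0.4323, 0.1779, 0.2531]
eef_rot: [0.551, 0.443, 0.551, -0.443]
wrist_force: [2.4, -0.3, -2.4]
opening: 0.227
```

Request:
step_arm(
  xyz=[
    [-6, 21, -20],
    [-6, 21, -60],
    [-6, 21, -90],
    [-6, 21, -90],
    [-6, 21, -90],
  ],
  spin=[0, 0, 0, 0, 0],
  fingers=[0, 0, 0, 0, 0],
)

```text
time_s: 11.9
eef_pos: [0.4274, 0.1969, 0.163]
eef_rot: [0.551, 0.443, 0.551, -0.443]
wrist_force: [0.5, 0.5, -2.5]
opening: 0.228
```

Request:
step_arm(
  xyz=[
    [0, 0, -35],
    [0, 0, -65],
    [0, 0, -85],
    [0, 0, -92],
    [0, 0, -95],
    [0, 0, -96],
    [0, 0, -96],
  ],
  spin=[0, 0, 0, 0, 0, 0, 0],
  fingers=[0, 0, 0, 0, 0, 0, 0],
)

```text
time_s: 12.6
eef_pos: [0.4285, 0.1971, 0.0677]
eef_rot: [0.552, 0.444, 0.551, -0.442]
wrist_force: [0.0, -0.3, -3.0]
opening: 0.224
```

Request:
step_arm(
  xyz=[
    [0, 0, -1],
    [0, 0, -1],
    [0, 0, -1],
    [0, 0, -1],
    [0, 0, -1],
    [0, 0, 10],
    [0, 0, 40],
    [0, 0, 80],
  ],
  spin=[0, 0, 0, 0, 0, 0, 0, 0],
  fingers=[0, 35, 60, 60, 60, 60, 60, 60],
)

```text
time_s: 13.4
eef_pos: [0.4256, 0.1966, 0.1462]
eef_rot: [0.55, 0.442, 0.552, -0.444]
wrist_force: [2.0, 0.9, 0.1]
opening: 0.601
```

```bash
python3 - <<'E'
from h import *
o=ctrl.get_obs();print(o["eef_pos"],o["wrist_force"])
im=eyes.camera("wrist")[:,:,::-1].copy(); cv2.imwrite("pics/w7.png",im)
E
```

```text
[0.4256 0.1966 0.1462] [2.0037 0.9362 0.1441]
```

View pics/w7.png

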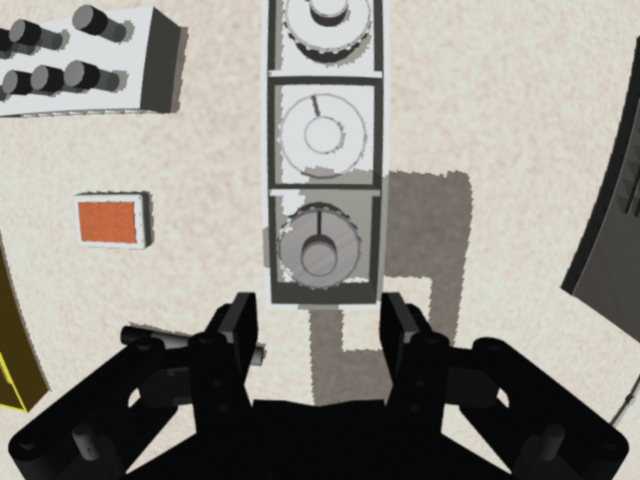

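```bash
python3 - <<'E'
from h import *
o=ctrl.get_obs();p=o["eef_pos"];print(p)
a=wpix(o,(325,134),.07);b=wpix(o,(319,257),.07);print(a,b,a-b)
l=wpix(o,(315,97),.05);m=wpix(o,(319,116),.05);print(np.arctan2(*(l-m)[[1,0]]),np.arctan2(*(l-a)[[1,0]]))
T=wpose(o);print(np.arctan2(T[1,1],T[0,1]))
E
```

```text
[0.4304 0.1977 0.1539]
[0.5034 0.2095 0.07  ] [0.4307 0.197  0.07  ] [0.0727 0.0125 0.    ]
0.418167499506233 0.45303569060872206
0.2171875585924738
```

Request:
step_arm(
  xyz=[
    [25, 4, 0],
    [50, 9, 0],
    [70, 12, 0],
    [70, 12, -20],
    [70, 12, -40],
    [70, 12, -40],
    [70, 12, -40],
  ],
  spin=[0, 0, 0, 0, 0, 0, 0],
  fingers=[60, 60, 60, 60, 60, 60, 60],
)

```text
time_s: 14.15
eef_pos: [0.4971, 0.2089, 0.1067]
eef_rot: [0.551, 0.443, 0.551, -0.443]
wrist_force: [-0.2, -0.1, 0.0]
opening: 0.605
```

```bash
python3 - <<'E'
from h import *
o=ctrl.get_obs();p=o["eef_pos"];print(p,wproj(o,[[.4975,.2095,.07]]))
im=eyes.camera("wrist")[:,:,::-1].copy(); cv2.imwrite("pics/w8.png",im)
cv2.imwrite("pics/w8z.png",cv2.resize(im[190:370,240:400],None,fx=4,fy=3.3,interpolation=cv2.INTER_CUBIC))
E
```

```text
[0.4971 0.2089 0.1067] [[316.5856 282.9999]]
```

View pics/w8z.png

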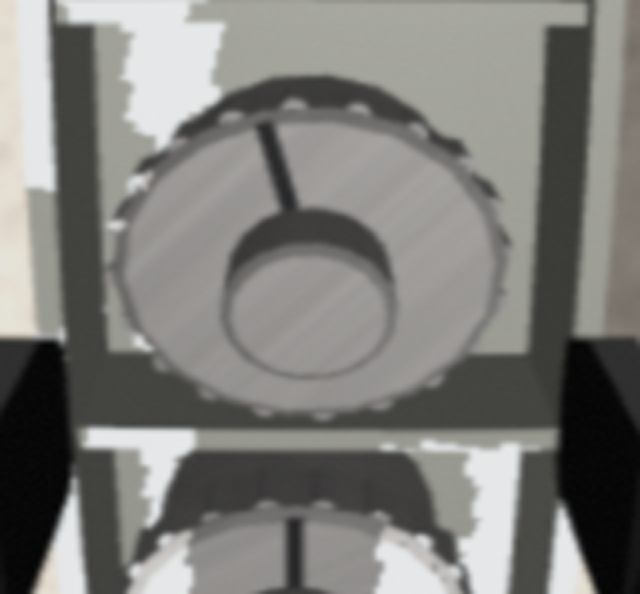

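Request:
step_arm(
  xyz=[
    [0, 0, -20],
    [0, 0, -32],
    [0, 0, -37.5],
    [0, 0, -37.5],
    [0, 0, -37.5],
    [0, 0, -37.5],
    [0, 0, -37.5],
    [0, 0, -37.5],
    [0, 0, -37.5],
  ],
  spin=[0, 0, 0, 0, 0, 0, 0, 0, 0],
  fingers=[60, 60, 60, 60, 40, 20, 0, 0, 0],
)

```text
time_s: 15.1
eef_pos: [0.4979, 0.2092, 0.0697]
eef_rot: [0.552, 0.443, 0.551, -0.442]
wrist_force: [-1.1, 0.3, 5.7]
opening: 0.225
```

Request:
step_arm(
  xyz=[
    [0, 0, 2],
    [0, 0, 10],
    [0, 0, 35],
    [0, 0, 75],
    [0, 0, 120],
    [0, -5, 155],
    [3, -25, 175],
    [8, -65, 181],
    [13, -110, 181],
    [18, -155, 181],
  ],
  spin=[0, 0, 0, 0, 0, 0, 0, 0, -0.05, -0.1],
  fingers=[0, 0, 0, 0, 0, 0, 0, 0, 0, 0],
)

```text
time_s: 16.1
eef_pos: [0.5148, 0.0527, 0.2503]
eef_rot: [0.528, 0.47, 0.528, -0.47]
wrist_force: [0.8, 0.1, -2.5]
opening: 0.229
```

Request:
step_arm(
  xyz=[
    [5, -45, 0],
    [10, -90, 0],
    [15, -135, 0],
    [20, -175, 0],
    [25, -210, 0],
    [29, -232, 0],
    [30, -240, 0],
    [30, -240, 0],
    [30, -240, 0],
  ],
  spin=[-0.05, -0.1, -0.1, -0.1, -0.1, -0.1, -0.1, -0.1, -0.1],
  fingers=[0, 0, 0, 0, 0, 0, 0, 0, 0],
)

```text
time_s: 17.0
eef_pos: [0.5448, -0.185, 0.2495]
eef_rot: [0.504, 0.496, 0.505, -0.496]
wrist_force: [0.2, 0.1, -2.0]
opening: 0.224
```

```bash
python3 meas.py w9
```

```text
[ 0.5448 -0.185   0.2495] [ 0.2307  0.0991 -2.0054] [-0.0069  0.0212  0.0254]
```

View pics/w9a.png

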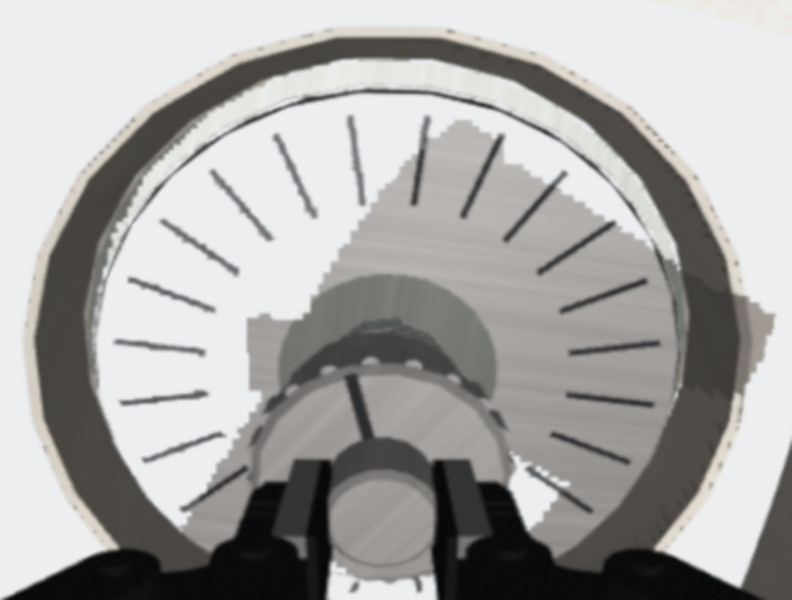

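View pics/w9b.png

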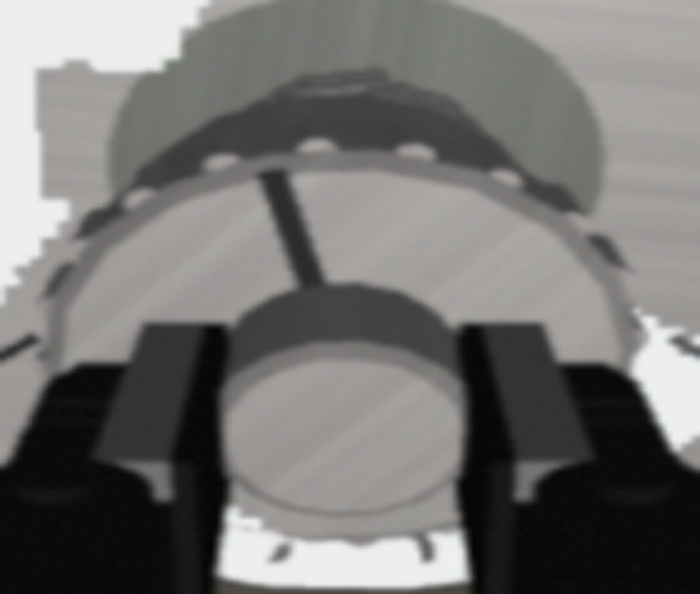

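```bash
python3 - <<'E'
from h import *
import pickle
from scipy.optimize import least_squares
o=pickle.load(open("pics/w9.pkl","rb"));T=wpose(o);p=o["eef_pos"]
print(np.arctan2(T[1,1],T[0,1]))
A=lambda u,v:(145+(u+.5)/2.2-.5,60+(v+.5)/2-.5)
B=lambda u,v:(250+(u+.5)/5-.5,200+(v+.5)/3.6-.5)
def fit(P,z):
    W=np.array([wpix(o,q,z) for q in P])[:,:2]
    s=least_squares(lambda q:np.hypot(*(W-q[:2]).T)-q[2],[.54,-.18,.05])
    return s.x,s.fun.std()
out=[(115,342),(129,280),(162,221),(212,171),(275,135),(350,116),(428,116),(502,136),(566,172),(614,223),(648,281),(660,343),(654,405),(629,462),(592,511),(121,403),(144,461),(182,511)]
print("out",fit([A(*q) for q in out],.138))
crown=[(222,430),(466,430),(343,341),(343,514)]
knob=[(50,330),(100,240),(180,188),(250,163),(340,150),(440,160),(520,188),(600,255),(635,330)]
for dz in(-.003,0,.003):
    print(dz,"crown",fit([B(*q) for q in crown],p[2]+.0005+dz),"knob",fit([B(*q) for q in knob],p[2]-.0195+dz))
l=wpix(o,B(272,180),.23);m=wpix(o,B(312,282),.23);print("line",np.arctan2(*(l-m)[[1,0]]))
E
```

```text
0.017156327029127196
out (array([ 0.5432, -0.1873,  0.0872]), np.float64(0.00022047501782582787))
-0.003 crown (array([ 0.5428, -0.1857,  0.0104]), np.float64(0.0005274873078577046)) knob (array([ 0.5432, -0.1857,  0.0267]), np.float64(0.00022136884141594912))
0 crown (array([ 0.5443, -0.1857,  0.0102]), np.float64(0.0005157977043258817)) knob (array([ 0.5445, -0.1857,  0.0262]), np.float64(0.00021709458132003777))
0.003 crown (array([ 0.5458, -0.1857,  0.01  ]), np.float64(0.0005041081007997389)) knob (array([ 0.5458, -0.1857,  0.0257]), np.float64(0.00021282032122407776))
line 0.27178799576428525
```

Request:
step_arm(
  xyz=[
    [-1, -1.5, -5],
    [-1, -1.5, -12],
    [-1, -1.5, -18],
    [-1, -1.5, -22],
    [-1, -1.5, -24],
    [-1, -1.5, -26],
    [-1, -1.5, -28],
    [-1, -1.5, -28],
  ],
  spin=[0, 0, 0, 0, 0, 0, 0, 0],
  fingers=[0, 0, 0, 0, 0, 0, 0, 0],
)

```text
time_s: 17.85
eef_pos: [0.5446, -0.1877, 0.2229]
eef_rot: [0.505, 0.496, 0.504, -0.496]
wrist_force: [-1.4, 1.0, 2.7]
opening: 0.227
```

Request:
step_arm(
  xyz=[
    [0, 0, -2],
    [0, 0, -4],
    [0, 0, -6],
    [0, 0, -7],
    [0, 0, -7],
  ],
  spin=[0, 0, 0, 0, 0],
  fingers=[0, 0, 0, 0, 0],
)

```text
time_s: 18.35
eef_pos: [0.5463, -0.1884, 0.2221]
eef_rot: [0.507, 0.496, 0.502, -0.495]
wrist_force: [-10.6, 7.3, 33.1]
opening: 0.224
```

Request:
step_arm(
  xyz=[
    [0, 0, 7],
    [-1, 0, 7],
    [-1, 0, 7],
  ],
  spin=[0, 0, 0],
  fingers=[0, 0, 0],
)

```text
time_s: 18.65
eef_pos: [0.5438, -0.188, 0.2226]
eef_rot: [0.505, 0.496, 0.503, -0.496]
wrist_force: [-0.4, 0.4, 7.1]
opening: 0.223
```

Request:
step_arm(
  xyz=[
    [-2, 0, -1],
    [-4, 0, -1],
    [-4, 0, -1],
  ],
  spin=[0, 0, 0],
  fingers=[0, 0, 0],
)

```text
time_s: 18.95
eef_pos: [0.5408, -0.1881, 0.2223]
eef_rot: [0.506, 0.497, 0.503, -0.495]
wrist_force: [1.5, 0.5, 8.3]
opening: 0.221
```

Request:
step_arm(
  xyz=[
    [4, 2, 0],
    [4, 4, 0],
    [4, 4, 0],
  ],
  spin=[0, 0, 0],
  fingers=[0, 0, 0],
)

```text
time_s: 19.25
eef_pos: [0.5442, -0.1855, 0.2225]
eef_rot: [0.506, 0.495, 0.502, -0.496]
wrist_force: [-1.3, -2.5, 9.9]
opening: 0.224
```

```bash
python3 - <<'E'
from h import *
o=ctrl.get_obs();print(o["eef_pos"])
s=eyes.camera("side")[:,:,::-1].copy(); cv2.imwrite("pics/s9.png",cv2.resize(s[120:200,340:420],None,fx=7,fy=7,interpolation=cv2.INTER_CUBIC))
im=eyes.camera("wrist")[:,:,::-1].copy();cv2.imwrite("pics/w10.png",im)
cv2.imwrite(f"pics/w10b.png",cv2.resize(im[200:365,250:390],None,fx=5,fy=3.6,interpolation=cv2.INTER_CUBIC))
import pickle;pickle.dump(o,open("pics/w10.pkl","wb"))
s5=cv2.imread("pics/s5.png");cv2.imwrite("pics/s5z.png",cv2.resize(s5[100:500,150:550],(560,560),interpolation=cv2.INTER_CUBIC))
for h in (0,8,16,24):
  for x,y in((.5433,-.186),):
    z=.138+h+0
    z=.138+h/1000
    print(h,((proj("side",[[x,y,z+.046],[x,y,z+.066],[x,y,z]])-[340,120]+.5)*7).round(0).tolist())
E
```

```text
[ 0.5442 -0.1855  0.2225]
0 [[294.0, 307.0], [297.0, 269.0], [288.0, 393.0]]
8 [[295.0, 292.0], [298.0, 253.0], [289.0, 379.0]]
16 [[296.0, 277.0], [299.0, 238.0], [290.0, 364.0]]
24 [[297.0, 261.0], [300.0, 222.0], [291.0, 349.0]]
```

View pics/s9.png

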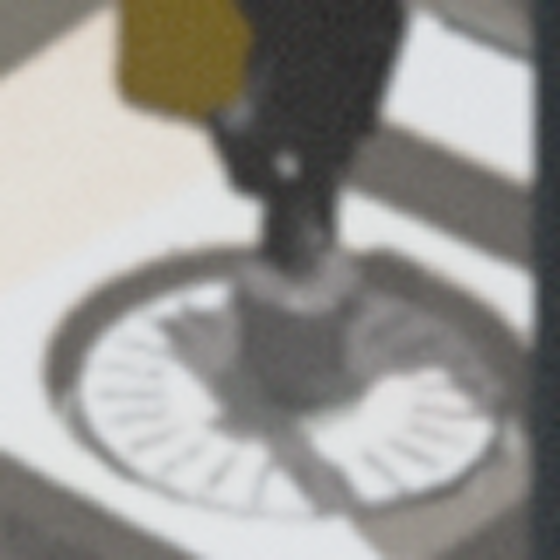

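View pics/s5z.png

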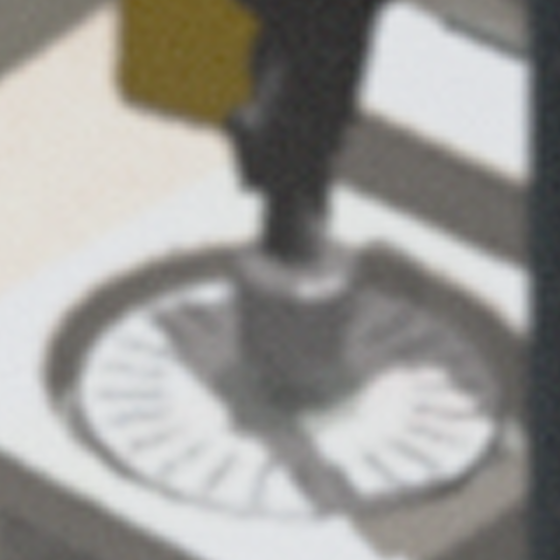

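View pics/w10b.png

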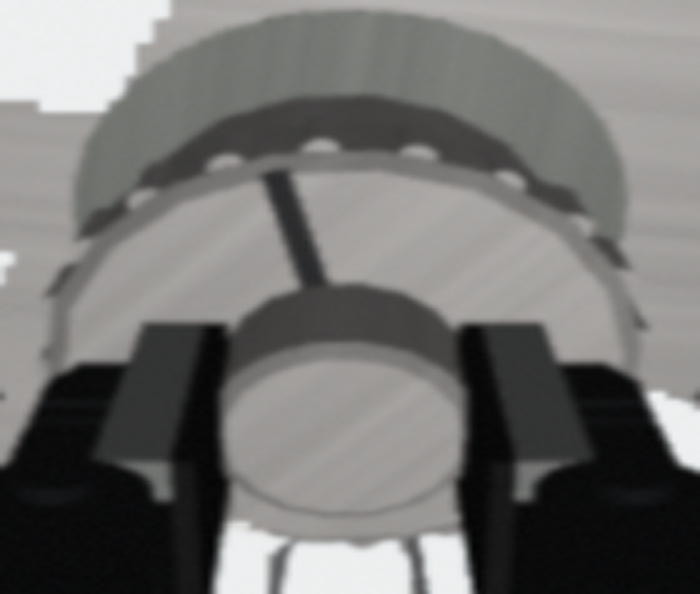

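```bash
python3 - <<'E'
from h import *
t=np.linspace(0,2*np.pi,361)
def circ(x,y,z,r): return (proj("side",np.c_[x+r*np.cos(t),y+r*np.sin(t),0*t+z])-[340,120]+.5)*7
for n,z,r in(("cover",.138,.094),("rim",.150,.111)):
    c=circ(.5433,-.186,z,r);print(n,c.min(0),c.max(0))
for h in(16,20,24):
    for x,y in((.5433,-.186),(.545,-.188)):
        c=circ(x,y,.138+h/1000+.046,.0265);print(h,c.min(0),c.max(0))
E
```

```text
cover [ 79.1647 279.1056] [498.6153 516.2432]
rim [ 41.8682 237.5085] [539.2532 516.8347]
16 [235.855  244.0448] [356.4621 309.707 ]
16 [235.1669 240.8697] [355.6468 306.3944]
20 [236.2839 236.3843] [357.0514 301.9701]
20 [235.5945 233.2131] [356.2344 298.6613]
24 [236.714  228.7038] [357.6423 294.2125]
24 [236.0232 225.5364] [356.8236 290.9075]
```

Request:
step_arm(
  xyz=[
    [0, -1, 0],
    [0, -1, -1],
    [0, -1, -1],
    [0, -1, -1],
    [0, -1, -1],
    [0, -1, -1],
  ],
  spin=[-0.15, -0.3, -0.45, -0.6, -0.75, -0.75],
  fingers=[0, 0, 0, 0, 0, 0],
)

```text
time_s: 19.95
eef_pos: [0.545, -0.1863, 0.2225]
eef_rot: [0.288, 0.648, 0.284, -0.646]
wrist_force: [1.2, -1.1, 13.7]
opening: 0.224
```

Request:
step_arm(
  xyz=[
    [0, 0, 10],
    [0, 5, 28],
    [-3, 30, 34],
    [-8, 75, 34],
    [-14, 120, 34],
    [-19, 165, 34],
    [-24, 210, 34],
    [-30, 255, 34],
    [-35, 300, 34],
    [-40, 345, 34],
  ],
  spin=[0, 0.1, 0.2, 0.3, 0.45, 0.6, 0.7, 0.8, 0.9, 0.9],
  fingers=[0, 0, 0, 0, 0, 0, 0, 0, 0, 0],
)

```text
time_s: 20.95
eef_pos: [0.5019, 0.1621, 0.2526]
eef_rot: [0.54, 0.455, 0.541, -0.456]
wrist_force: [1.0, -0.8, -4.0]
opening: 0.22
```

Request:
step_arm(
  xyz=[
    [-5, 35, 0],
    [-6, 50, -20],
    [-6, 50, -60],
    [-6, 50, -90],
    [-6, 50, -90],
    [-6, 50, -90],
  ],
  spin=[0, 0, 0, 0, 0, 0],
  fingers=[0, 0, 0, 0, 0, 0],
)

```text
time_s: 21.55
eef_pos: [0.4966, 0.2103, 0.1633]
eef_rot: [0.539, 0.456, 0.541, -0.457]
wrist_force: [0.8, -0.4, -2.3]
opening: 0.225
```

Request:
step_arm(
  xyz=[
    [1, -1, -35],
    [1, -1, -65],
    [1, -1, -82],
    [1, -1, -90],
    [1, -1, -92],
    [1, -1, -92],
  ],
  spin=[0, 0, 0, 0, 0, 0],
  fingers=[0, 0, 0, 0, 0, 0],
)

```text
time_s: 22.15
eef_pos: [0.4995, 0.2096, 0.0733]
eef_rot: [0.54, 0.457, 0.539, -0.456]
wrist_force: [0.0, -0.2, -2.6]
opening: 0.222
```

Request:
step_arm(
  xyz=[
    [0, 0, -2],
    [0, 0, -3],
    [0, 0, -3],
  ],
  spin=[0, 0, 0],
  fingers=[0, 0, 0],
)

```text
time_s: 22.45
eef_pos: [0.4991, 0.2097, 0.0699]
eef_rot: [0.54, 0.457, 0.539, -0.456]
wrist_force: [-1.0, 0.5, 0.5]
opening: 0.223
```

Request:
step_arm(
  xyz=[
    [0, 0, 0],
    [0, 0, 0],
    [0, 0, 2],
    [0, 0, 20],
    [20, 4, 38],
    [50, 9, 38],
    [76, 13, 38],
    [76, 13, 38],
    [76, 13, 38],
  ],
  spin=[0, 0, 0, 0, 0, 0, 0, 0, 0],
  fingers=[35, 60, 60, 60, 60, 60, 60, 60, 60],
)

```text
time_s: 23.35
eef_pos: [0.5738, 0.2223, 0.1064]
eef_rot: [0.54, 0.456, 0.54, -0.457]
wrist_force: [-0.2, -0.2, -0.4]
opening: 0.6
```

```bash
python3 - <<'E'
from h import *
o=ctrl.get_obs();p=o["eef_pos"];print(p,wproj(o,[[p[0],p[1],.07]]))
im=eyes.camera("wrist")[:,:,::-1].copy(); cv2.imwrite("pics/w11.png",im)
cv2.imwrite("pics/w11z.png",cv2.resize(im[190:400,220:420],None,fx=3.6,fy=2.8,interpolation=cv2.INTER_CUBIC))
import pickle;pickle.dump(o,open("pics/w11.pkl","wb"))
E
```

```text
[0.5738 0.2223 0.1064] [[317.3898 284.1767]]
```

View pics/w11z.png

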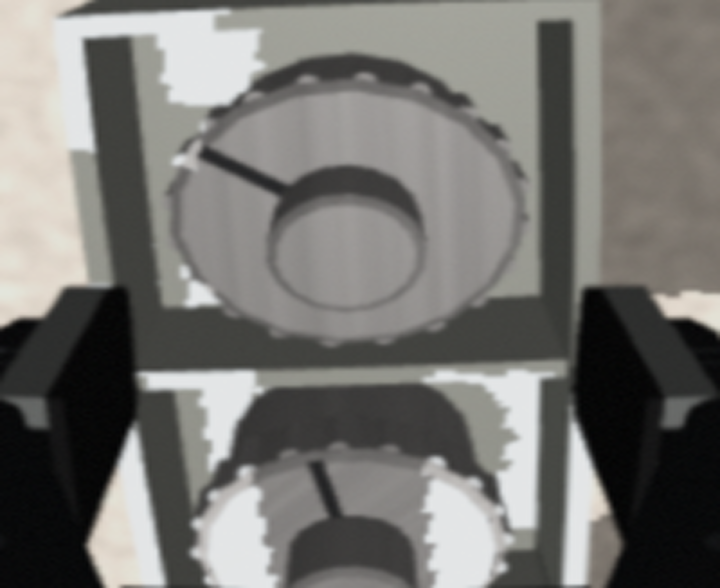

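Request:
step_arm(
  xyz=[
    [1.5, 1, -20],
    [1.5, 1, -32],
    [1.5, 1, -36],
    [1.5, 1, -36],
    [1.5, 1, -36],
    [1.5, 1, -36],
    [1.5, 1, -36],
    [1.5, 1, -36],
    [1.5, 1, -36],
  ],
  spin=[0, 0, 0, 0, 0, 0, 0, 0, 0],
  fingers=[60, 60, 60, 60, 40, 20, 0, 0, 0],
)

```text
time_s: 24.3
eef_pos: [0.5762, 0.2237, 0.0718]
eef_rot: [0.54, 0.457, 0.54, -0.456]
wrist_force: [-1.1, 0.7, 6.6]
opening: 0.218
```

Request:
step_arm(
  xyz=[
    [0, 0, 2],
    [0, 0, 10],
    [0, 0, 35],
    [0, 0, 75],
    [0, 0, 120],
    [-1, -8, 160],
    [-3, -40, 181],
    [-5, -80, 181],
    [-8, -120, 181],
    [-10, -165, 181],
  ],
  spin=[0, 0, 0, 0, 0, 0, 0, -0.1, -0.2, -0.3],
  fingers=[0, 0, 0, 0, 0, 0, 0, 0, 0, 0],
)

```text
time_s: 25.3
eef_pos: [0.565, 0.0575, 0.2521]
eef_rot: [0.465, 0.533, 0.465, -0.533]
wrist_force: [0.4, -0.5, -2.2]
opening: 0.219
```

Request:
step_arm(
  xyz=[
    [-3, -45, 0],
    [-6, -90, 0],
    [-9, -135, 0],
    [-13, -175, 0],
    [-16, -208, 0],
    [-19, -232, 0],
    [-20, -243, 0],
    [-20, -243, 0],
    [-20, -243, 0],
  ],
  spin=[-0.15, -0.3, -0.45, -0.6, -0.64, -0.64, -0.64, -0.64, -0.64],
  fingers=[0, 0, 0, 0, 0, 0, 0, 0, 0],
)

```text
time_s: 26.2
eef_pos: [0.5456, -0.1836, 0.2516]
eef_rot: [0.274, 0.652, 0.275, -0.652]
wrist_force: [0.4, 0.1, -1.9]
opening: 0.221
```

```bash
python3 meas.py w12; python3 -c "
from h import *
print(ctrl.get_obs()['q'])"
```

```text
[ 0.5456 -0.1836  0.2516] [ 0.3548  0.1328 -1.8971] [-0.0269  0.0081 -0.0197]
[-0.5303  0.1747  1.5947  0.0006  1.3728  1.8125]
```

View pics/w12a.png

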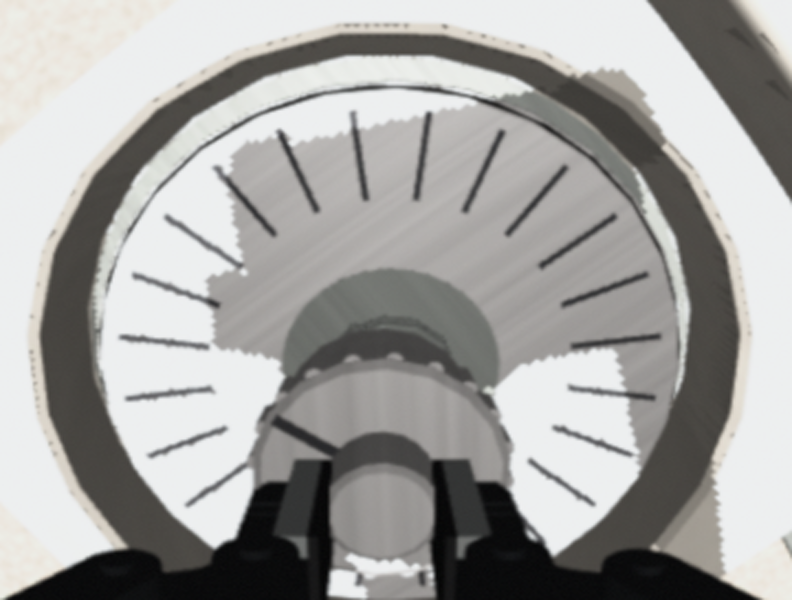

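View pics/w12b.png

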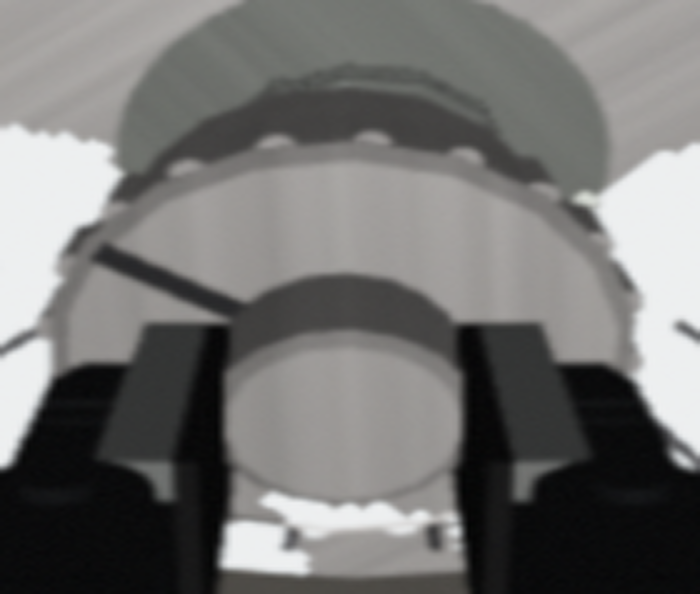

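```bash
python3 - <<'E'
from h import *
import pickle
from scipy.optimize import least_squares
o=pickle.load(open("pics/w12.pkl","rb"));T=wpose(o);p=o["eef_pos"]
print(np.arctan2(T[1,1],T[0,1]))
A=lambda u,v:(145+(u+.5)/2.2-.5,60+(v+.5)/2-.5)
B=lambda u,v:(250+(u+.5)/5-.5,200+(v+.5)/3.6-.5)
def fit(P,z):
    W=np.array([wpix(o,q,z) for q in P])[:,:2]
    s=least_squares(lambda q:np.hypot(*(W-q[:2]).T)-q[2],[.54,-.18,.05])
    return s.x,s.fun.std()
out=[(120,338),(133,275),(166,216),(216,168),(280,131),(353,111),(430,112),(502,130),(567,167),(615,216),(648,275),(660,337),(655,397),(631,454),(594,504),(126,399),(149,456),(187,505)]
print("out",fit([A(*q) for q in out],.138))
crown=[(226,415),(463,415),(345,330),(345,500)]
knob=[(55,330),(100,235),(180,178),(260,150),(345,141),(440,152),(520,180),(600,245),(635,330)]
for dz in(-.003,0,.003):
    print(dz,"crown",fit([B(*q) for q in crown],p[2]-.002+dz),"knob",fit([B(*q) for q in knob],p[2]-.0218+dz))
l=wpix(o,B(100,250),.23);m=wpix(o,B(240,312),.23);print("line",np.arctan2(*(l-m)[[1,0]]))
E
```

```text
-0.7728664285196073
out (array([ 0.5433, -0.1868,  0.0872]), np.float64(0.00019282644158493645))
-0.003 crown (array([ 0.544 , -0.1839,  0.0103]), np.float64(0.0005612241758788005)) knob (array([ 0.5444, -0.1844,  0.0267]), np.float64(0.00012314616191540706))
0 crown (array([ 0.545 , -0.185 ,  0.0101]), np.float64(0.0005490119056765774)) knob (array([ 0.5453, -0.1853,  0.0262]), np.float64(0.00012080300945323121))
0.003 crown (array([ 0.546 , -0.186 ,  0.0099]), np.float64(0.0005367996354882835)) knob (array([ 0.5462, -0.1862,  0.0257]), np.float64(0.00011845985699194495))
line 0.2151333106903949
```

Request:
step_arm(
  xyz=[
    [-1.5, -2, -5],
    [-1.5, -2, -12],
    [-1.5, -2, -18],
    [-1.5, -2, -22],
    [-1.5, -2, -24],
    [-1.5, -2, -26],
    [-1.5, -2, -28],
    [-1.5, -2, -28],
  ],
  spin=[0, 0, 0, 0, 0, 0, 0, 0],
  fingers=[0, 0, 0, 0, 0, 0, 0, 0],
)

```text
time_s: 27.05
eef_pos: [0.5441, -0.1866, 0.2236]
eef_rot: [-0.275, -0.652, -0.275, 0.652]
wrist_force: [0.2, -0.3, -3.1]
opening: 0.215
```

Passed the spindle top freely; continue down.

Request:
step_arm(
  xyz=[
    [0, 0, -3],
    [0, 0, -6],
    [0, 0, -9],
    [0, 0, -11],
    [0, 0, -13],
    [0, 0, -14],
    [0, 0, -14],
  ],
  spin=[0, 0, 0, 0, 0, 0, 0],
  fingers=[0, 0, 0, 0, 0, 0, 0],
)

```text
time_s: 27.75
eef_pos: [0.5443, -0.1866, 0.2099]
eef_rot: [0.275, 0.652, 0.275, -0.652]
wrist_force: [-0.5, -0.5, -1.8]
opening: 0.216
```

Request:
step_arm(
  xyz=[
    [0, 0, -1],
    [0, 0, -2],
    [0, 0, -2],
    [0, 0, -2],
  ],
  spin=[0, 0, 0, 0],
  fingers=[0, 0, 0, 0],
)

```text
time_s: 28.15
eef_pos: [0.5448, -0.187, 0.2094]
eef_rot: [0.275, 0.652, 0.274, -0.651]
wrist_force: [-1.7, 0.4, 6.2]
opening: 0.219
```

Request:
step_arm(
  xyz=[
    [-0.5, 0, 0],
    [-0.5, 0, 0],
    [-0.5, 0, 0],
    [-0.5, 0, 0],
    [-0.5, 0, 0],
    [-0.5, 0, 0],
    [-0.5, 0, -0.5],
    [-0.5, 0, -1],
    [-0.5, 0, -1],
  ],
  spin=[-0.14, -0.28, -0.42, -0.56, -0.7, -0.84, -0.98, -1.1, -1.1],
  fingers=[0, 0, 0, 0, 0, 0, 0, 0, 0],
)

```text
time_s: 29.05
eef_pos: [0.5438, -0.1866, 0.2069]
eef_rot: [-0.107, 0.699, -0.107, -0.699]
wrist_force: [1.0, 0.5, -0.6]
opening: 0.218
```

Request:
step_arm(
  xyz=[
    [0, 0, 0],
    [0, 0, 0],
    [0, 0, 0],
    [0, 0, 1],
    [0, 0, 1],
    [0, 0, 1],
    [0, 0, 1],
    [0, 0, 1],
    [0, 0, 1],
    [0, 0, 1],
  ],
  spin=[0, 0, 0, 0.15, 0.3, 0.45, 0.6, 0.75, 0.9, 1.05],
  fingers=[30, 55, 60, 60, 60, 60, 60, 60, 60, 60],
)

```text
time_s: 30.05
eef_pos: [0.5438, -0.1866, 0.2079]
eef_rot: [0.261, 0.657, 0.26, -0.657]
wrist_force: [-0.4, -0.3, -0.3]
opening: 0.602
```

Request:
step_arm(
  xyz=[
    [0, 0, 0],
    [0, 0, 0],
    [0, 0, 0],
    [0, 0, 0],
    [0, 0, 0],
    [0, 0, 0],
    [0, 0, 0],
    [0, 0, 0],
    [0, 0, 0],
    [0, 0, 0],
  ],
  spin=[0.15, 0.3, 0.45, 0.6, 0.75, 0.9, 1.05, 1.2, 1.35, 1.5],
  fingers=[60, 60, 60, 60, 60, 60, 60, 60, 60, 60],
)

```text
time_s: 31.05
eef_pos: [0.5438, -0.1866, 0.2079]
eef_rot: [0.639, 0.303, 0.639, -0.303]
wrist_force: [0.1, -0.3, -0.6]
opening: 0.594
```

Request:
step_arm(
  xyz=[
    [0, 0, 0],
    [0, 0, 0],
    [0, 0, 0],
    [0, 0, 0],
    [0, 0, 0],
    [0, 0, 0],
    [0, 0, 0],
    [0, 0, 0],
    [0, 0, 0],
  ],
  spin=[0.15, 0.3, 0.45, 0.6, 0.75, 0.9, 1.05, 1.05, 1.05],
  fingers=[60, 60, 60, 60, 60, 60, 60, 60, 60],
)

```text
time_s: 31.95
eef_pos: [0.5437, -0.1866, 0.2079]
eef_rot: [0.705, -0.054, 0.705, 0.054]
wrist_force: [0.3, -0.1, -0.8]
opening: 0.598
```

```bash
python3 meas.py w13; python3 - <<'E'
from h import *
o=ctrl.get_obs();p=o['eef_pos'];print(o['q']);T=wpose(o);print(np.arctan2(T[1,1],T[0,1]),wproj(o,[[p[0],p[1],.205],[.5433,-.187,.205],[.5433,-.187,.185]]))
s=eyes.camera("side")[:,:,::-1].copy(); cv2.imwrite("pics/s13.png",cv2.resize(s[120:200,340:420],None,fx=7,fy=7,interpolation=cv2.INTER_CUBIC))
E
```

```text
[ 0.5437 -0.1866  0.2079] [ 0.3243 -0.1233 -0.8144] [-0.0211 -0.0336 -0.0475]
[-0.537   0.2128  1.6414  0.      1.2872 -0.6897]
1.723545877195352 [[321.4023 315.9341]
 [320.2086 316.661 ]
 [319.9013 297.3429]]
```

View pics/w13.png

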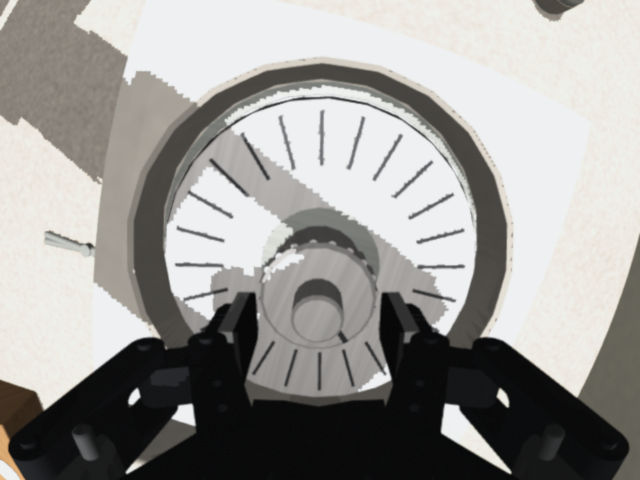

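View pics/s13.png

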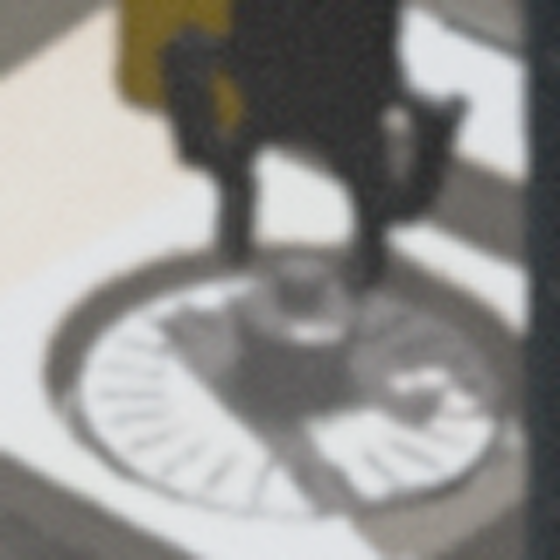

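Request:
step_arm(
  xyz=[
    [0, 0, -0.5],
    [0, 0, -0.5],
    [0, 0, -0.5],
    [0, 0, -0.5],
    [0, 0, -0.5],
    [0, 0, -0.9],
    [0, 0, -1.3],
    [0, 0, -1.7],
    [0, 0, -2.0],
    [0, 0, -2.3],
  ],
  spin=[0, 0, 0, 0, 0, -0.14, -0.28, -0.42, -0.56, -0.7],
  fingers=[40, 20, 0, 0, 0, 0, 0, 0, 0, 0],
)

```text
time_s: 33.05
eef_pos: [0.5441, -0.1866, 0.2059]
eef_rot: [0.681, 0.192, 0.68, -0.192]
wrist_force: [0.2, 0.5, 2.7]
opening: 0.217
```

```bash
python3 meas.py w14
```

```text
[ 0.5441 -0.1866  0.2059] [0.1599 0.5129 2.716 ] [ 0.0981 -0.071   0.0886]
```

View pics/w14.png

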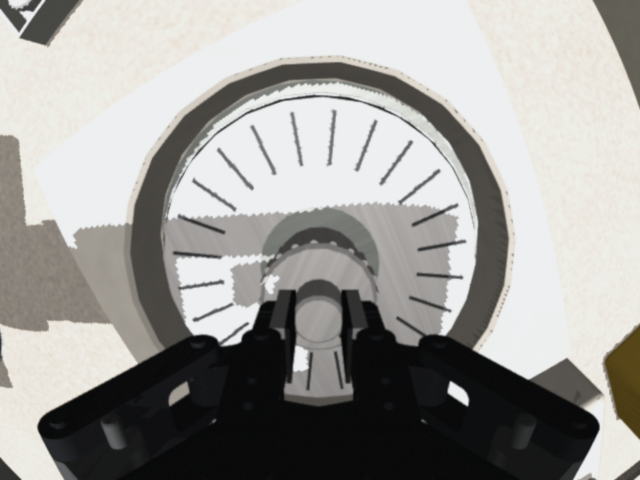

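Request:
step_arm(
  xyz=[
    [0, 0, -0.4],
    [0, 0, -0.7],
    [0, 0, -1.1],
    [0, 0, -1.4],
    [0, 0, -1.8],
    [0, 0, -2.1],
    [0, 0, -2.5],
    [0, 0, -2.5],
  ],
  spin=[-0.14, -0.28, -0.42, -0.56, -0.7, -0.84, -0.98, -0.98],
  fingers=[0, 0, 0, 0, 0, 0, 0, 0],
)

```text
time_s: 33.9
eef_pos: [0.5448, -0.1869, 0.2046]
eef_rot: [0.512, 0.489, 0.51, -0.488]
wrist_force: [1.5, 0.4, 7.3]
opening: 0.219
```

```bash
python3 -c "
from h import *
o=ctrl.get_obs();print(o['eef_pos'],o['torque'],o['wrist_force']);T=wpose(o);print(np.arctan2(T[1,1],T[0,1]))"
```

```text
[ 0.5448 -0.1869  0.2046] [ 0.2499 -0.0508 -0.1047] [1.4654 0.4392 7.2692]
0.04555311218791658
```

Request:
step_arm(
  xyz=[
    [0, 0, 0],
    [0, 0, 0],
    [0, 0, 0],
    [0, 0, -0.4],
    [0, 0, -0.8],
    [0, 0, -1.2],
    [0, 0, -1.2],
  ],
  spin=[-0.14, -0.28, -0.42, -0.56, -0.7, -0.84, -0.84],
  fingers=[0, 0, 0, 0, 0, 0, 0],
)

```text
time_s: 34.6
eef_pos: [0.5449, -0.187, 0.2034]
eef_rot: [0.269, 0.655, 0.267, -0.654]
wrist_force: [1.8, 0.5, 7.1]
opening: 0.219
```

```bash
python3 meas.py w15; python3 -c "
from h import *
o=ctrl.get_obs();print(o['eef_pos'],o['torque'],o['wrist_force']);T=wpose(o);print(np.arctan2(T[1,1],T[0,1]))"
```

```text
[ 0.5449 -0.187   0.2034] [1.7502 0.4609 7.0625] [ 0.1842 -0.1933 -0.0717]
[ 0.5449 -0.187   0.2034] [ 0.1436 -0.1479 -0.0564] [1.1834 0.9546 7.0725]
-0.7913626777556352
```

View pics/w15b.png

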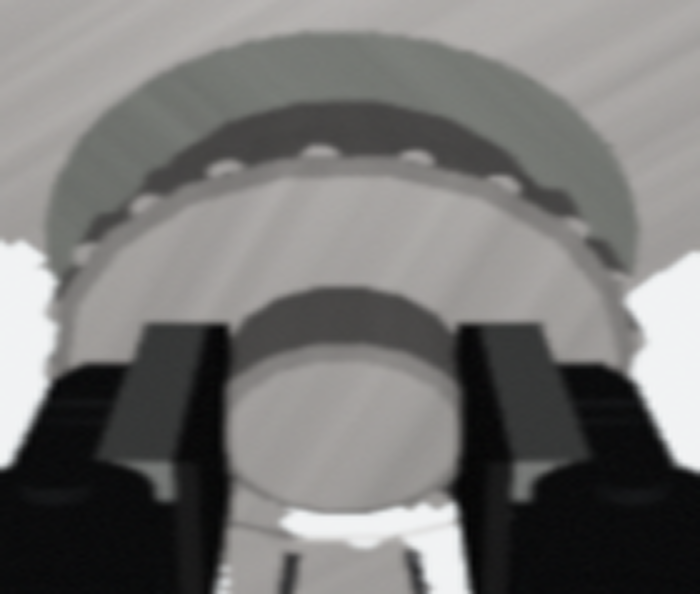

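Request:
step_arm(
  xyz=[
    [0, 0, 0],
    [0, 0, 0],
    [0, 0, -0.3],
    [0, 0, -0.3],
  ],
  spin=[-0.14, -0.28, -0.42, -0.42],
  fingers=[0, 0, 0, 0],
)

```text
time_s: 35.05
eef_pos: [0.5448, -0.187, 0.2026]
eef_rot: [0.127, 0.697, 0.126, -0.695]
wrist_force: [2.7, -1.1, 3.6]
opening: 0.219
```

```bash
python3 -c "
from h import *
o=ctrl.get_obs();print(o['eef_pos'],o['torque'],o['wrist_force']);T=wpose(o);print(np.arctan2(T[1,1],T[0,1]))
s=eyes.camera('side')[:,:,::-1].copy(); cv2.imwrite('pics/s15.png',cv2.resize(s[120:200,340:420],None,fx=7,fy=7,interpolation=cv2.INTER_CUBIC))
"
```

```text
[ 0.5448 -0.187   0.2026] [ 0.0196 -0.5461 -0.0115] [ 2.6602 -1.0737  3.6106]
-1.2121274351607636
```

View pics/s15.png

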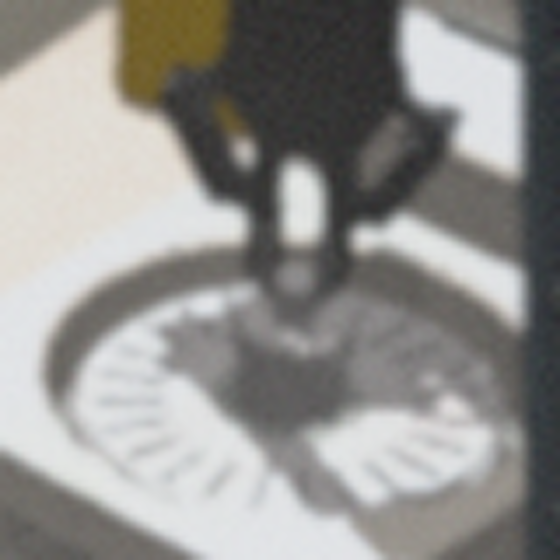

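Request:
step_arm(
  xyz=[
    [0, 0, -0.4],
    [0, 0, -0.7],
    [0, 0, -1.1],
    [0, 0, -1.5],
    [0, 0, -1.5],
    [0, 0, -1.5],
  ],
  spin=[-0.14, -0.28, -0.42, -0.56, -0.7, -0.7],
  fingers=[0, 0, 0, 0, 0, 0],
)

```text
time_s: 35.7
eef_pos: [0.5455, -0.185, 0.2024]
eef_rot: [-0.12, 0.698, -0.118, -0.696]
wrist_force: [2.3, 7.9, 13.3]
opening: 0.221
```

```bash
python3 -c "
from h import *
o=ctrl.get_obs();print(o['eef_pos'],o['torque'],o['wrist_force'],o['q']);T=wpose(o);print(np.arctan2(T[1,1],T[0,1]))
"; python3 meas.py w16
```

```text
[ 0.5455 -0.185   0.2024] [ 1.4532 -0.294   0.688 ] [ 2.2502  7.9391 13.2978] [-0.5348  0.2186  1.6462  0.0037  1.2738  2.9447]
-1.909803956747762
[ 0.5455 -0.185   0.2024] [ 2.2502  7.9391 13.2978] [ 1.4532 -0.294   0.688 ]
```

View pics/w16b.png

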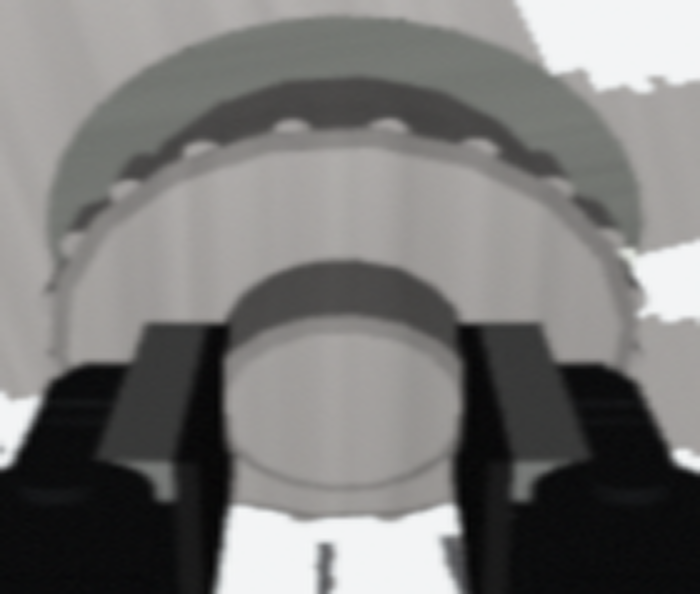

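Request:
step_arm(
  xyz=[
    [0, 0, 1],
    [0, 0, 2],
    [0, 0, 2],
    [0, 0, 2],
    [0, 0, 2],
    [0, 0, 3],
    [0, 0, 20],
    [0, 0, 50],
    [-10, 10, 80],
    [-20, 20, 80],
  ],
  spin=[0, 0, 0, 0, 0, 0, 0, 0, 0, 0],
  fingers=[0, 0, 30, 60, 60, 60, 60, 60, 60, 60],
)

```text
time_s: 36.75
eef_pos: [0.5254, -0.1678, 0.2848]
eef_rot: [-0.119, 0.699, -0.121, -0.694]
wrist_force: [0.4, 0.1, -0.4]
opening: 0.602
```

Request:
step_arm(
  xyz=[
    [-20, 0, 0],
    [-20, 0, 0],
    [-20, 0, 0],
  ],
  spin=[0, 0, 0],
  fingers=[60, 60, 60],
)

```text
time_s: 37.05
eef_pos: [0.5037, -0.1668, 0.2802]
eef_rot: [-0.121, 0.697, -0.121, -0.697]
wrist_force: [0.3, 0.4, -0.8]
opening: 0.601
```

```bash
python3 meas.py w17; python3 -c "
from h import *
s=eyes.camera('side')[:,:,::-1].copy(); cv2.imwrite('pics/s17f.png',s);cv2.imwrite('pics/s17.png',cv2.resize(s[120:200,340:420],None,fx=7,fy=7,interpolation=cv2.INTER_CUBIC))
t=np.linspace(0,2*np.pi,361)
def circ(x,y,z,r): return (proj('side',np.c_[x+r*np.cos(t),y+r*np.sin(t),0*t+z])-[340,120]+.5)*7
for h in (0,2,4): print(h,circ(.5433,-.1865,.138-h/1000+.046,.0265).max(0)[1],circ(.5433,-.1865,.138-h/1000+.066,.011).min(0)[1],circ(.5433,-.1865,.138-h/1000,.094).max(0)[1])
"
```

```text
[ 0.5037 -0.1668  0.2802] [ 0.3175  0.4043 -0.8143] [ 0.0137 -0.0013 -0.0083]
0 339.9413649957321 254.7887412620714 515.7011747172419
2 343.7608237785639 258.63238981923075 519.448241980108
4 347.57521092363345 262.4709772298335 523.1902741384033
```

View pics/w17.png

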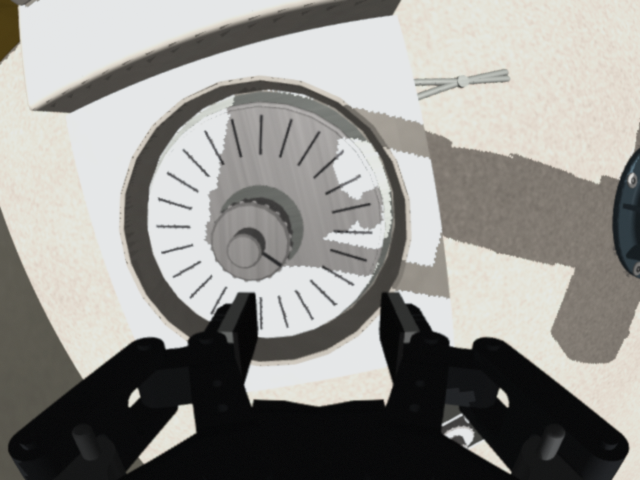

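View pics/s17.png

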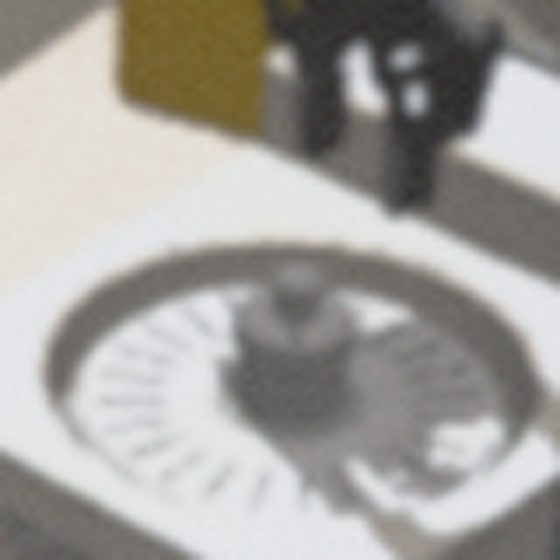

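```bash
python3 - <<'E'
import cv2
im=cv2.imread("pics/w17.png");cv2.imwrite("pics/w17z.png",cv2.resize(im[90:350,130:410],None,fx=2.8,fy=2.3,interpolation=cv2.INTER_CUBIC))
E
```

```text
(no output)
```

View pics/w17z.png

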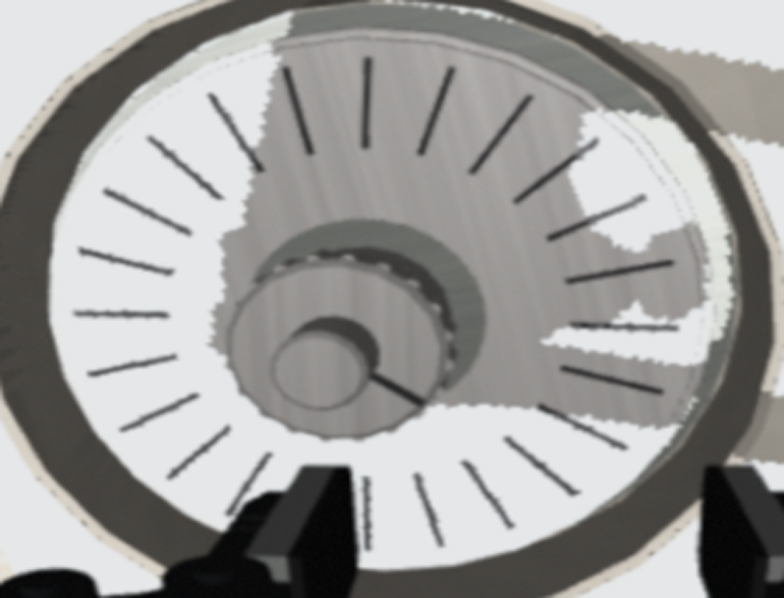

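```bash
python3 - <<'E'
from h import *
import pickle
from scipy.optimize import least_squares
o=pickle.load(open("pics/w17.pkl","rb"))
A=lambda u,v:(130+(u+.5)/2.8-.5,90+(v+.5)/2.3-.5)
out=[(74,313),(79,249),(105,190),(149,137),(211,95),(287,68),(368,58),(452,68),(530,97),(596,141),(645,198),(673,262),(678,328),(662,391),(625,447),(576,493),(512,527),(440,546),(368,550),(230,514),(169,476),(122,431),(90,375)]
for z in(.138,.136,.134,.132):
    W=np.array([wpix(o,A(*q),z) for q in out])[:,:2]
    s=least_squares(lambda q:np.hypot(*(W-q[:2]).T)-q[2],[.54,-.18,.05]);print(z,s.x,s.fun.std())
for z in(.184,.180):
    a=wpix(o,A(374,374),z);b=wpix(o,A(422,403),z);print("line yaw",np.arctan2(*(b-a)[[1,0]]))
    K=[(230,345),(447,345),(335,262),(340,438),(262,282),(410,285)]
    W=np.array([wpix(o,A(*q),z) for q in K])[:,:2]
    s=least_squares(lambda q:np.hypot(*(W-q[:2]).T)-q[2],[.54,-.18,.027]);print(z,s.x)
E
```

```text
0.138 [ 0.5433 -0.1874  0.0859] 0.000269662767294544
0.136 [ 0.5437 -0.187   0.0865] 0.0002716233703707129
0.134 [ 0.5442 -0.1867  0.0871] 0.0002735839734468655
0.132 [ 0.5447 -0.1864  0.0877] 0.00027554457652302975
line yaw 2.1355859208926997
0.184 [ 0.5421 -0.1881  0.0258]
line yaw 2.1355859208927037
0.18 [ 0.5432 -0.1873  0.0262]
```

```bash
python3 - <<'E'
from h import *
t=eyes.camera('top')[:,:,::-1].copy();cv2.imwrite('pics/t17.png',t)
E
```

```text
(no output)
```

View pics/t17.png

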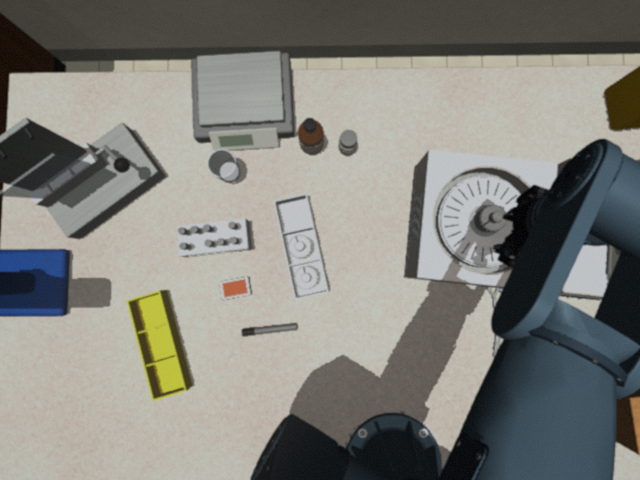

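The two rejected nuts stand upright in their cells. The nut on the spindle holds the cover, the bystanders haven't moved, and the gripper is clear.

```bash
python3 -c "
from bench import hand_in
print(hand_in())"
```

```text
the job is handed in; nothing more can be done
None
```

The rotor cover is clamped: the third nut I tried, from the tray's far cell, fits the spindle and is screwed down tight. I handed the job in at about 37 s of the 72 s allowed.

- **Near nut (first tried):** it rested about 24 mm above the cover, flat on the spindle top. Shifting it sideways under light pressure did not make it drop. I did not try turning it, so I rejected it on its rest height alone. I put it back upright in its cell.
- **Middle nut (second tried):** it rested about 17–18 mm above the cover, and 0.75 rad clockwise did not lower it. I put it back upright in its cell.
- **Far nut (third tried):** it rested about 3.6 mm above the cover and was drawn down as I turned it. I let go, turned the gripper back, took a fresh grip and screwed on until the torque jumped to about 0.7 N m and the grip slipped.

**Last checks, with the robot clear of everything:**
- The wrist camera put the cover about 4 mm down in its seal. The side view agreed roughly.
- The nut's line showed a net turn of about 4.4 rad clockwise, slightly more than the 3.8 rad expected.
- The top view showed both rejected nuts upright in the tray and no bystander moved.

**Disagreements:** both rejected nuts rested in the "too small" range, although I had expected one of them to be too large. The highest wrist force I saw was about 36 N, when I pressed the middle nut on the spindle; readings came only at the end of each move.

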